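# Pack a plaster cast in the sample case and hasp it shut

## Robot

A 7-joint arm with a two-finger parallel gripper is mounted at the origin on the work surface; the furniture and walls round the work are solid. World frame = base frame: x ahead of the robot, y to its left, z up, the work surface at z = 0. Lengths are in mm, angles in rad, forces in N, time in s.
With the tool pointing down it reaches from about 400 to 875 mm from the base axis. Payload 4.4 kg.
Tool frame: the origin (TCP) lies midway between the tips of the shut fingers; the grasp point (between the pads) lies 19 mm behind it; z points along the fingers, y is the line along which they close (so a half turn about z gives the same grasp; the last joint's range is limited). The gripper opens to 85 mm and grips with 20 to 120 N. Pads are 22 mm wide; open, the fingers measure 114 mm over their backs; the gripper's body (76 mm by 85 mm) begins 54 mm behind the grasp point. The pads swing forward as they close: fully open they stand 13 mm farther back than shut.
Start: joints at [1.182, 0.628, 0.038, 1.517, -0.027, 0.996, -0.02], TCP at [206.224, -616.433, 201.613] pointing down, gripper open.
Joint ranges: [-3.06, 3.06], [-0.37, 2.12], [-1.25, 1.32], [0.18, 2.47], [-1.1, 4.24], [0.23, 1.98], [-2.94, 2.94]. Speed limits (rad/s): [2.57, 2.57, 3.14, 3.14, 3.14, 3.14, 3.14].

## Interface

Orientations are given as [roll, pitch, yaw] about the fixed x, y, z axes, in that order (R = Rz(yaw) Ry(pitch) Rx(roll)).
In Python, from cell import readout, optics, order gives the robot as it stands.
- The arm moves only by the shell command python3 -m jog 'ROWS'. ROWS is a JSON object of lists of equal length, an entry for each row: "claw": the opening, from 0 (shut) to 1 (fully open); "xyz": the shift along the tool's x, y, z each as a share of 0.1 m, from -1 to 1, a list of three; "twist": the turn, a rotation vector about the tool's x, y, z each as a share of 180 degrees, from -1 to 1, a list of three. A call has 1 to 12 rows; each row shifts and turns the commanded pose from where the row before left it, along the tool's axes as they then stand; what a row does not reach is not made up. A row lasts 1/8 s, in which the tool goes at most 62.5 mm and 10.7 degrees, less where a joint would pass 70% of its speed; a pose out of reach is approached as far as the arm can. A call with a number of a shift or a turn outside -1 to 1 is refused whole. A call with a gripper value outside its range is refused whole. The fingers move at their own pace and stop on an object; the grip force is fixed at half the most. Time passes only in rows, so rows that do not move let the fingers close. It gives the time, the measured TCP pose, the force, the opening and the grip force at its end, in the units of the state.
- readout.read_state(): the state, without advancing time (a new reading comes with each control period).
- optics.get_image(name): name is "scene" or "top" or "wrist"; returns a dict with "color" (400x640x3 uint8, red, green, blue), "fovy" (degrees; the focal length in pixels is half the picture's height over the tangent of half this angle, whatever the lens; pixels are square), "cx", "cy" (the principal point, pixels), "k1" (the pictures are not rectified: a ray, as slopes to the right and down, at radius r is drawn at 1 + k1 r^2 times it, then the intrinsics apply), "view" (4x4, takes a point from world to camera coordinates). Camera axes: x right, y up, looking along -z (the intrinsics and any distortion apply to the point x, -y, -z); pixel columns grow to the right and rows downward; lengths in mm; the calibration is good to about 2 mm. A picture is of the moment at which its call begins. There is no depth.
- order.finish_job(): hands the job in; it is judged then, once.
Trained networks look in the newest picture that a camera, given by its name, has taken for a name from the list of things; names that differ only in an ending like _2 or _b are one class to them, and where a whole thing is asked for, a point or a joint stands for the part that bears it (a point fixed in the world has none). Each returns a list of dicts, best first, with "score" (0 to 1); they miss things now and then, are a little off and sometimes report something else, mostly with a low value. They report only what shows in the picture. A call takes as long as a camera call. They do not tell look-alikes from the thing itself.
- optics.boxes_of(camera, label): "rect" ([left, top, width, height] in pixels, round what is visible of it).
The state is a dict: "clock": time; "qpos": joint angles; "qd": joint speeds; "tau": joint torques, N m; "eef_pos": TCP position; "tool_rot": TCP orientation; "force": force on the tool from outside, world axes, zero at the start; "torque": the same for the moment, N m; "width": finger opening in mm; "gripper_force": force on a finger pad.
Only numpy, scipy, OpenCV 4.12 (cv2) and the standard library are available. Lean on these libraries where they do the work, as an engineer would, in place of code of your own. Each camera call takes 0.05 s, during which the arm holds its last target. There are 200 camera calls.

## Task

Take the cube-shaped plaster cast out of the sloped rack and set it down gently, flat on the floor of the open case; leave the other two casts in the rack and do not knock over the pigment pot. Then shut the lid fully, and after that swing the hasp down over the staple until it lies flat against the front of the case.

Things in the scene. Friction and masses are not known exactly. Their poses are not given: they have to be found in the camera images.
- case: Plywood case, fixed to the table: outside 140 mm (x) by 200 mm (y), walls 8 mm thick with their top at z = 95 mm, inner floor at z = 12 mm, empty inside (124 x 184 mm). Origin: centre of its underside on the table; +x points from its front (staple side, turned to the robot's left) to its back (hinge side).
- staple (a point): Outermost point of the staple (the catch), a 5 mm wide upright steel loop on the middle of the case's front, 54 to 70 mm above the table, standing 18 mm out of the front.
- lid (a joint): Hinge of the case's lid: 0 = shut, grows as it opens; starts near upright (1.5 to 1.7 rad). The hinge is stiff (about 0.3 N m friction): the lid stays where it is left. The lid is a board 140 x 200 x 12 mm, 0.25 kg; shut, its underside is at z = 95 mm, its top at 107 mm.
- lid_hinge_line (a point): Middle of the lid's hinge line, on top of the case's back wall (70, 0, 95 mm in the case's frame), running along the case's y; it is the lower back edge of the shut lid. At joint value q the lid reaches from it along (-cos q, 0, sin q) in the case's frame, its outer face 12 mm off to (sin q, 0, cos q).
- hasp (a joint): Hinge of the hasp on the lid's front edge. Lid shut: 0 = hanging flat on the case's front with the staple through its slot, pi/2 = standing straight out to the front, more = swung up towards the lid's top (limit 2.6). Starts at 1.5 to 2.2, stays where it is left (friction 0.05 N m) and moves with the lid.
- hasp_hinge_shut (a point): Where the middle of the hasp's hinge line is once the lid is shut (-76, 0, 101 mm in the case's frame; this point is fixed to the case). Lid shut and hasp at q, the strap reaches from there along (-sin q, 0, -cos q) in the case's frame, and its outer side looks to (-cos q, 0, sin q).
- hasp_end (a point): Middle of the free end of the hasp: a steel strap 48 mm wide, 3 mm thick, 80 mm long from its hinge line, with a slot 14 mm wide from 27 to 51 mm from the hinge line (below it the strap is solid).
- rack: Fixed wooden rack, 203 mm wide (y), 115 mm deep, with three compartments side by side (centres at y = -66, 0, +66 mm, each 61 mm wide, dividers 32 mm high). Origin: centre of its underside on the table. Its floor slopes 25 degrees, rising along its +x, which points sideways, to the robot's right. One plaster cast lies in each compartment; which is where varies.
- rack_lip (a point): Middle of the low edge of the rack's sloped floor, at the inner side of its lip (8 mm high, 5 mm thick); 35 mm above the table. The floor is 115 mm long from here to its back wall; the casts' centres start about 34 mm up the slope.
- cast_cube: The cast to pack: a plaster cube of 45 mm side, about 0.11 kg, lying on the sloped floor, so it leans 25 degrees: its own +z points up and sideways, square to the floor, its own x up the slope. Origin: centre of its underside. The dividers leave only 8 mm beside it: grip its lower and upper faces (along its x), tool tilted like the slope.
- cube_center (a point): Centre of the cube cast.
- cast_square: Flat square plaster cast 55 x 55 x 14 mm, to be left in its compartment. Origin: centre of its underside.
- cast_oblong: Flat oblong plaster cast 62 x 50 x 18 mm, to be left in its compartment. Origin: centre of its underside.
- pot_a: Closed pigment pot with a dark lid, 42 mm across and 56 mm high, standing loose near the work; leave it standing. Origin: centre of its underside.
Mind the look-alikes: they are no part of the job. What is shaped like the cast_cube but blue or orange is not meant.

How it is judged:
By the outcome, as a careful person would: the job done as asked, in the order asked, and still so for the second after the job is handed in, with the robot touching nothing.
It also fails if it takes over 72 s, if anything falls off the work surface, if the arm or the gripper's body presses on something with over 40 N, if the wrist force passes 120 N, or if a joint passes its speed limit or range.

## Working session

There is one attempt and no reset: what is moved stays moved. The work goes in short steps, Python scripts to look and compute and a shell command to move; the robot and the scene stay as the last step left them, time stands still between calls to the robot, and variables do not carry over. Pictures are saved under pics/ and viewed, at most 10 in all, crops included, and the job is handed in when it is done.

```bash
ls; mkdir -p pics; cat > h.py <<'E'
import numpy as np, cv2
from cell import readout, optics, order
from scipy.spatial.transform import Rotation as R
from scipy.optimize import least_squares
def cam(n):
    im=optics.get_image(n); im['f']=200/np.tan(np.radians(im['fovy'])/2); im['view']=np.array(im['view']); return im
def proj(im,P):
    P=np.atleast_2d(P); c=P@im['view'][:3,:3].T+im['view'][:3,3]
    s=np.c_[c[:,0],-c[:,1]]/-c[:,2:3]; s=s*(1+im['k1']*(s**2).sum(1,keepdims=True))
    return s*im['f']+[im['cx'],im['cy']]
def ray(im,px):
    d=(np.array(px,float)-[im['cx'],im['cy']])/im['f']; s=d.copy()
    for _ in range(20): s=d/(1+im['k1']*(s@s))
    Rm=im['view'][:3,:3]; o=-Rm.T@im['view'][:3,3]; v=Rm.T@np.array([s[0],-s[1],-1]); return o,v/np.linalg.norm(v)
def onz(im,px,z):
    o,v=ray(im,px); return o+v*(z-o[2])/v[2]
def tri(obs):
    A=np.zeros((3,3));b=np.zeros(3)
    for im,px in obs:
        o,v=ray(im,px);M=np.eye(3)-np.outer(v,v);A+=M;b+=M@o
    return np.linalg.solve(A,b)
def save(im,fn,crop=None,k=1):
    a=im['color']
    if crop: x,y,w,h=crop; a=a[y:y+h,x:x+w]
    cv2.imwrite('pics/'+fn,cv2.resize(a[...,::-1],None,fx=k,fy=k,interpolation=cv2.INTER_CUBIC))
E
python3 - <<'E'
from h import *
ims=[cam(n) for n in('scene','top')]
cv2.imwrite('pics/a.png',cv2.resize(np.vstack([i['color'] for i in ims])[...,::-1],None,fx=.75,fy=.75) )
for n,i in zip(('scene','top'),ims):
    save(i,n+'.png')
    print(n,i['fovy'],i['k1'],np.round(ray(i,(320,200)),2).tolist())
    for l in ['case','staple','lid','hasp','rack','cast_cube','cast_square','cast_oblong','pot_a']:
        print(l,[(np.round(b['rect']).tolist(),round(b['score'],2)) for b in optics.boxes_of(n,l)][:4])
s=readout.read_state();print(s['tool_rot'],s['eef_pos'],s['clock'])
E
```

```text
pics
scene 48.26929013790571 -0.1209252090047542 [[-525.57, -860.56, 842.95], [0.67, 0.54, -0.51]]
case [([228.0, 118.0, 66.0, 86.0], 0.64), ([270.0, 124.0, 12.0, 16.0], 0.63)]
staple [([225.0, 119.0, 69.0, 90.0], 0.83)]
lid [([257.0, 122.0, 38.0, 65.0], 0.85)]
hasp [([272.0, 118.0, 12.0, 24.0], 0.56)]
rack [([317.0, 194.0, 67.0, 53.0], 0.96)]
cast_cube [([384.0, 222.0, 20.0, 26.0], 0.81), ([318.0, 209.0, 21.0, 12.0], 0.72), ([306.0, 201.0, 15.0, 16.0], 0.66), ([228.0, 118.0, 68.0, 93.0], 0.58)]
cast_square []
cast_oblong []
pot_a []
top 50.717242354172605 0.0038637336525164756 [[301.87, -75.08, 1250.02], [0.17, 0.02, -0.99]]
case [([186.0, 156.0, 61.0, 95.0], 0.9)]
staple [([186.0, 160.0, 58.0, 92.0], 0.71)]
lid [([229.0, 158.0, 16.0, 81.0], 0.73)]
hasp [([185.0, 158.0, 64.0, 92.0], 0.68), ([229.0, 178.0, 7.0, 26.0], 0.47)]
rack [([340.0, 167.0, 45.0, 75.0], 0.95), ([185.0, 155.0, 66.0, 95.0], 0.34)]
cast_cube [([339.0, 218.0, 21.0, 19.0], 0.67), ([404.0, 192.0, 20.0, 16.0], 0.66), ([293.0, 199.0, 18.0, 23.0], 0.61)]
cast_square [([345.0, 176.0, 19.0, 14.0], 0.58), ([338.0, 169.0, 46.0, 73.0], 0.43), ([227.0, 154.0, 18.0, 89.0], 0.23)]
cast_oblong [([342.0, 198.0, 23.0, 13.0], 0.91)]
pot_a [([446.0, 190.0, 22.0, 16.0], 0.49)]
[ 3.14157969e+00 -1.07620051e-05  3.22811378e-01] [ 206.21438664 -616.43565425  201.62334943] 1.0
```

View pics/a.png

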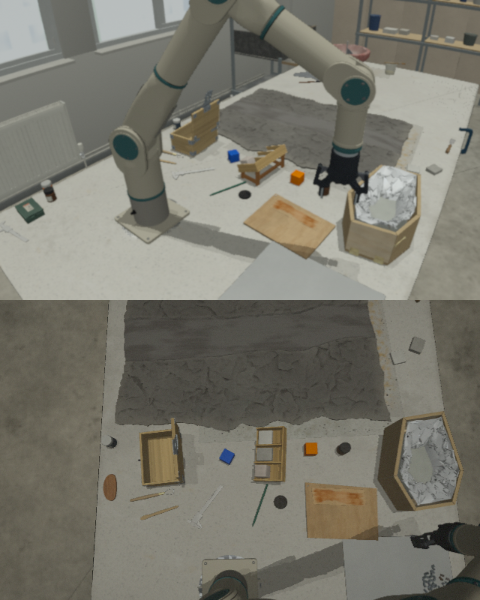

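The stacked overview shows the case at top-image px (213,203), the rack at (362,204), the blue cube at (303,209), the orange cube at (414,199) and the dark pot at (457,198). Next, close crops.

```bash
python3 - <<'E'
import cv2,numpy as np
a=cv2.imread('pics/top.png')[145:260,180:390];b=cv2.imread('pics/scene.png')[110:255,220:410]
a=cv2.resize(a,(800,438),interpolation=2)
cv2.imwrite('pics/topc.png',a);cv2.imwrite('pics/scc.png',cv2.resize(b,(760,580),interpolation=2))
E
```

```text
(no output)
```

View pics/topc.png

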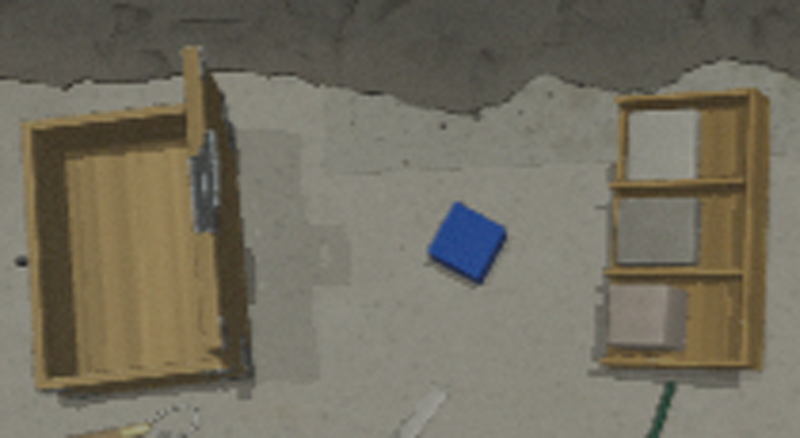

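View pics/scc.png

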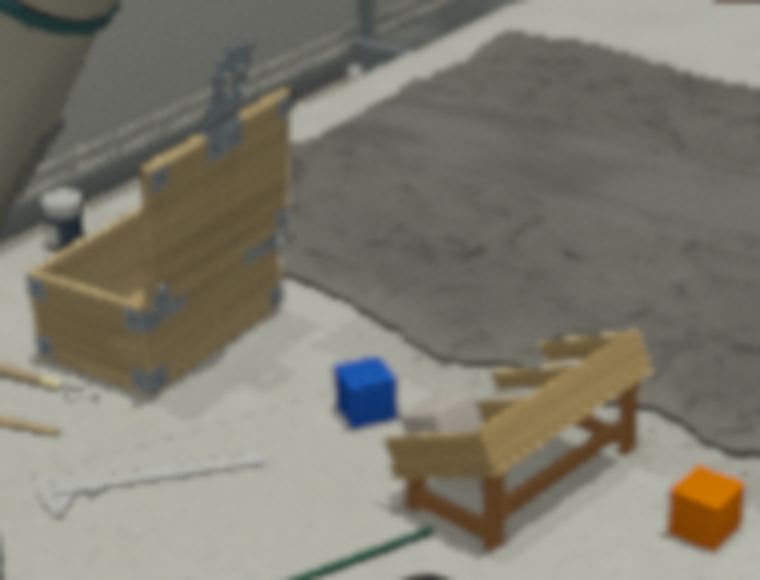

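Look-alike candidates in the top image: the blue cube on the table (303,209), the orange cube on the table (414,199), and the pinkish plaster cube in the nearest rack compartment (349,228). By the description, the last one is the cast, and the crop confirms it. The square (355,183) and oblong (353,205) casts lie in the other two compartments. The lid is upright with the hasp at its top.

```bash
python3 - <<'E'
from h import *
t=cam('top');s=cam('scene')
T=lambda u,v:(180+u/3.81,145+v/3.81); S=lambda u,v:(220+u/4,110+v/4)
A=onz(t,T(23,122),95);B=onz(t,T(38,388),95);print('rim',A,B,np.linalg.norm(A-B))
print('scene B',onz(s,S(33,272),95), 'back-near lid/hinge', onz(s,S(147,305),95))
print('tri B',tri([(t,T(38,388)),(s,S(33,272))]))
print('staple',onz(t,T(20,262),65))
print('rack back near',tri([(t,T(762,368)),(s,S(490,432))]),'far',tri([(t,T(768,92)),(s,S(635,332))]))
print('cube',tri([(t,T(648,318)),(s,S(440,412))]),onz(t,T(645,315),80))
print('pot',onz(t,(457,198),56),'orange',onz(t,(414,199),45))
w=cam('wrist');print('wristcam',w['fovy'],w['k1'],np.linalg.inv(w['view']).round(2).tolist())
E
```

```text
rim [574.47221428 325.53003356  95.        ] [378.41885699 307.65670191  95.        ] 196.86638842169927
scene B [378.26931757 300.39242907  95.        ] back-near lid/hinge [395.40155742 170.62126588  95.        ]
tri B [380.28591671 306.79618015  92.32842113]
staple [474.41721992 334.32423327  65.        ]
rack back near [ 379.84591009 -209.05120557  116.88888069] far [ 576.06406485 -218.8099388   115.83849573]
cube [ 419.89394032 -131.66755482   85.07729596] [ 422.82416991 -129.99225078   80.        ]
pot [ 503.60901084 -441.46156548   56.        ] orange [ 505.39767876 -320.99299688   45.        ]
wristcam 71.88095575113599 -0.012881348511397576 [[0.32, 0.91, 0.28, 278.86], [-0.95, 0.3, 0.09, -592.58], [0.0, -0.3, 0.96, 374.66], [0.0, 0.0, 0.0, 1.0]]
```

```bash
python3 -m jog '{"claw":[1,1,1,1,1,1,1,1,1,1,1,1],"xyz":[[0,0,-0.3],[0,0,-0.3],[0.19,-0.48,0],[0.19,-0.48,0],[0.19,-0.48,0],[0.19,-0.48,0],[0.19,-0.48,0],[0.19,-0.48,0],[0.19,-0.48,0],[0.19,-0.48,0],[0.19,-0.48,0],[0.19,-0.48,0]],"twist":[[0,0,0.0515],[0,0,0.0515],[0,0,0],[0,0,0],[0,0,0],[0,0,0],[0,0,0],[0,0,0],[0,0,0],[0,0,0],[0,0,0],[0,0,0]]}'
python3 - <<'E'
from h import *
w=cam('wrist');np.save('w1.npy',w,allow_pickle=True);save(w,'w1.png')
print(optics.boxes_of('wrist','cast_cube')[:3])
s=readout.read_state();print(s['eef_pos'],s['tool_rot'],s['clock'])
E
```

```text
clock: 2.65
eef_pos: [397.3, -135.1, 262.0]
tool_rot: [3.141, -0.001, -0.001]
force: [1.3, 0.5, -0.3]
width: 85.3
gripper_force: 0.0
[{'rect': [291.2, 135.6, 46.5, 40.3], 'score': 0.87}, {'rect': [434.3, 67.2, 47.4, 35.0], 'score': 0.78}, {'rect': [195.1, 80.7, 51.1, 42.8], 'score': 0.56}]
[ 398.78656302 -131.12150112  261.96221707] [-3.13932938e+00 -1.98515631e-03  8.75698318e-03] 2.75
```

View pics/w1.png

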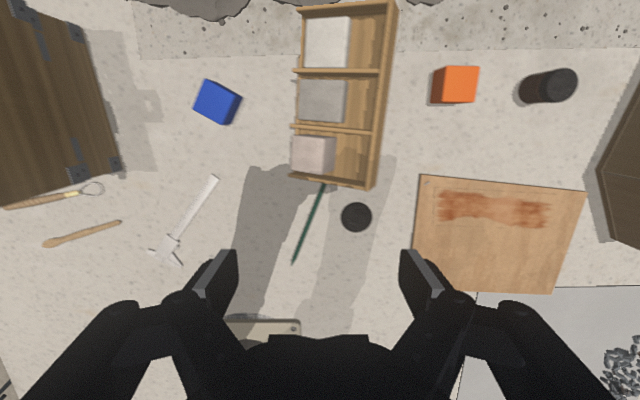

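The wrist view shows the plaster cube at (314,155) in the nearest compartment, with the oblong at (322,100), the square at (327,42) and the pot at (550,85). The blue cube (218,102) and orange cube (455,85) are decoys. I'll take a second wrist view for parallax.

```bash
python3 -m jog '{"claw":[0.75,0.75,0.75,0.75],"xyz":[[0,-0.4,-0.1],[0,-0.4,-0.1],[0,-0.4,-0.1],[0,0,0]],"twist":[[0,0,0],[0,0,0],[0,0,0],[0,0,0]]}'
python3 - <<'E'
from h import *
w=cam('wrist');np.save('w2.npy',w,allow_pickle=True)
w1=np.load('w1.npy',allow_pickle=True).item()
f=lambda i,x,y,w,h,k:cv2.resize(i['color'][y:y+h,x:x+w,::-1],None,fx=k,fy=k,interpolation=2)
print(optics.boxes_of('wrist','cast_cube')[:4],proj(w,[[422,-130,80],[480,-130,70]]))
c=proj(w,[422,-130,80])[0].astype(int)
x2,y2=max(c[0]-70,0),max(c[1]-60,0)
a=f(w1,270,120,130,80,6)
b=f(w,x2,y2,130,80,6);print(x2,y2,b.shape)
h=min(a.shape[0],b.shape[0]);cv2.imwrite('pics/cc.png',cv2.resize(np.vstack([a,b]),None,fx=.62,fy=.62,interpolation=3))
s=readout.read_state();print(s['eef_pos'],s['clock'])
E
```

```text
clock: 3.25
eef_pos: [397.3, -14.3, 292.5]
tool_rot: [-3.141, -0.002, 0.004]
force: [0.4, -0.7, -0.4]
width: 63.9
gripper_force: 0.0
[{'rect': [500.5, 71.5, 53.4, 37.6], 'score': 0.81}, {'rect': [288.3, 84.3, 35.9, 36.5], 'score': 0.63}, {'rect': [382.3, 133.7, 39.2, 39.4], 'score': 0.58}] [[400.9428334  154.68922818]
 [402.6421227  111.17454815]]
330 94 (480, 780, 3)
[396.6738422  -17.27978053 291.7054085 ] 3.35
```

View pics/cc.png

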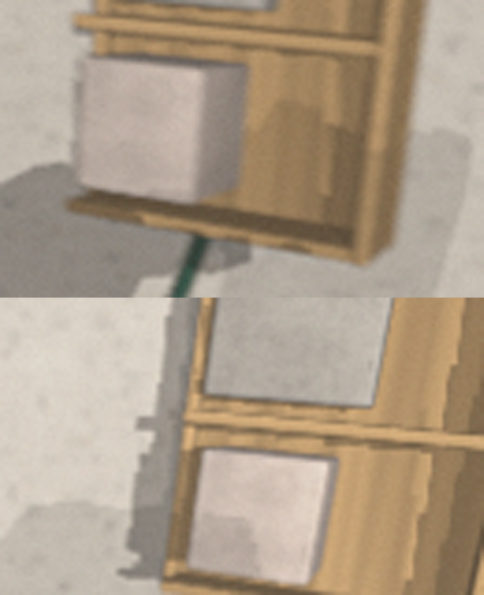

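The upper crop (view 1) shows the cube's top face with corners at about (85,57), (205,62), (192,202) and (82,188). The lower crop (view 2) shows them at (203,450), (335,458), (308,585) and (188,565). I'll fit the cube pose from both views.

```bash
python3 - <<'E'
from h import *
w1,w2=[np.load(f,allow_pickle=True).item() for f in('w1.npy','w2.npy')]
k=3.72
a=np.array([[85,57],[205,62],[192,202],[82,188]])/k+[270,120]
b=(np.array([[203,450],[335,458],[308,585],[188,565]])-[0,297.6])/k+[330,94]
P=[tri([(w1,p),(w2,q)]) for p,q in zip(a,b)];print(np.round(P,1))
L=np.array([[-22.5,22.5,22.5],[22.5,22.5,22.5],[22.5,-22.5,22.5],[-22.5,-22.5,22.5]])
def rot(yaw,t): return R.from_euler('z',yaw)*R.from_euler('y',-t)
def res(p): 
    X=rot(p[3],p[4]).apply(L)+p[:3]
    return np.r_[(proj(w1,X)-a).ravel(),(proj(w2,X)-b).ravel(),(p[4]-np.radians(25))*30]
r=least_squares(res,[420,-130,65,-np.pi/2,.43]);p=r.x;print(p[:3],np.degrees(p[3:]),np.abs(r.fun).max().round(1))
Q=rot(p[3],np.radians(25)).as_matrix();c=p[:3];print('cube axes',Q.T.round(3))
# expected centre height: lip 35 + 34 sin25 + 22.5cos25
print('exp z',35+34*np.sin(.436)+22.5*np.cos(.436))
T=np.c_[np.cross(Q[:,0],-Q[:,2]),Q[:,0],-Q[:,2]]
s=readout.read_state();cur=R.from_euler('xyz',s['tool_rot'])
print('twist deg',np.degrees((cur.inv()*R.from_matrix(T)).as_rotvec()))
tcp=c-Q[:,2]*14.5   # tcp 8 above floor
np.savez('cube.npz',c=c,Q=Q,T=T,tcp=tcp)
up=tcp+Q[:,2]*90;print('tcp',tcp,'up',up,'delta in current tool',cur.inv().apply(up-s['eef_pos']))
E
```

```text
[[ 449.5 -104.3   83.8]
 [ 449.1 -143.7  108.4]
 [ 404.4 -139.8  105.9]
 [ 406.1 -101.9   83.3]]
[ 426.54024612 -132.67843503   73.30566869] [-93.30348405  26.23528638] 1.4
cube axes [[-0.052 -0.905  0.423]
 [ 0.998 -0.058 -0.   ]
 [ 0.024  0.422  0.906]]
exp z 69.75386407578654
twist deg [-24.95791862  -0.7324616    3.20645908]
tcp [ 426.18712378 -138.79621707   60.16420578] up [ 428.37891762 -100.82377679  141.73190661] delta in current tool [ 31.71191115  83.42771624 150.03677297]
```

```bash
python3 -m jog '{"claw":[0.75,0.75,0.75,0.75,0.75,0.75,0.75,0.75],"xyz":[[0,0,0],[0,0,0],[0,0,0],[0.09,0.026,0.425],[0.09,0.026,0.425],[0.09,0.026,0.425],[0.09,0.026,0.425],[0,0,0]],"twist":[[-0.0465,-0.0013,0.006],[-0.0465,-0.0013,0.006],[-0.0465,-0.0013,0.006],[0,0,0],[0,0,0],[0,0,0],[0,0,0],[0,0,0]]}'
cat > rel.py <<'E'
from h import *
def rel(tcp,T):
    s=readout.read_state();cur=R.from_euler('xyz',s['tool_rot'])
    print('eef',s['eef_pos'].round(1) if hasattr(s['eef_pos'],'round') else s['eef_pos'],'shift',cur.inv().apply(tcp-np.array(s['eef_pos'])).round(1),'twist deg',np.degrees((cur.inv()*R.from_matrix(T)).as_rotvec()).round(2),'in target',(np.array(T).T@(tcp-np.array(s['eef_pos']))).round(1),'t',s['clock'])
E
python3 - <<'E'
from rel import *
d=np.load('cube.npz');rel(d['tcp'],d['T'])
w=cam('wrist');save(w,'w3.png');print(proj(w,[d['c']+d['Q']@(np.array(l)*22.5) for l in([-1,1,1],[1,1,1],[1,-1,1],[-1,-1,1])]).round(0).tolist())
E
```

```text
clock: 4.35
eef_pos: [425.7, -103.4, 140.4]
tool_rot: [2.7, 0.005, -0.063]
force: [-0.8, -0.1, 0.4]
width: 64.2
gripper_force: 0.0
eef [ 425.7 -103.4  140.4] shift [ 3.2 -2.4 87.6] twist deg [ 0.29  0.42 -0.16] in target [ 2.6 -1.9 87.7] t 4.35
[[288.0, 180.0], [342.0, 179.0], [341.0, 229.0], [290.0, 230.0]]
```

View pics/w3.png

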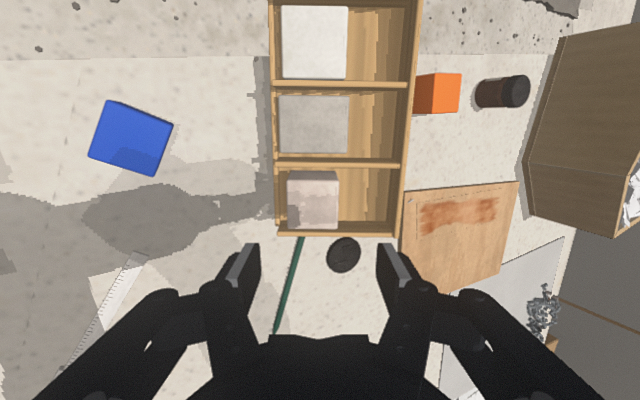

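The crop shows the cube's top face at about (288–338, 180–229), which agrees with the prediction. The fingers straddle it, so I descend and close.

```bash
python3 -m jog '{"claw":[0.75,0.75,0.75,0.75,0.75,0.75,0.75],"xyz":[[0.006,-0.008,0.2],[0.006,-0.008,0.2],[0.006,-0.008,0.2],[0.006,-0.008,0.16],[0.006,-0.006,0.11],[0,0,0],[0,0,0]],"twist":[[0,0,0],[0,0,0],[0,0,0],[0,0,0],[0,0,0],[0,0,0],[0,0,0]]}'; python3 -c "
from rel import *
d=np.load('cube.npz');rel(d['tcp'],d['T'])"
```

```text
clock: 5.28
eef_pos: [429.6, -133.4, 62.3]
tool_rot: [2.704, -0.002, -0.058]
force: [0.3, -0.2, 0.6]
width: 64.3
gripper_force: 0.0
eef [ 429.6 -133.4   62.3] shift [-3.1  4.2  4.3] twist deg [ 0.09 -0.08 -0.05] in target [-3.1  4.2  4.3] t 5.275
```

```bash
python3 -m jog '{"claw":[0.75,0.75,0,0,0,0,0,0],"xyz":[[-0.02,0.015,0.03],[0,0,0],[0,0,0],[0,0,0],[0,0,0],[0,0,0],[0,0,0],[0,0,0]],"twist":[[0,0,0],[0,0,0],[0,0,0],[0,0,0],[0,0,0],[0,0,0],[0,0,0],[0,0,0]]}'; python3 -c "
from rel import *
d=np.load('cube.npz');rel(d['tcp'],d['T'])"
```

```text
clock: 6.28
eef_pos: [427.0, -135.9, 60.3]
tool_rot: [2.703, -0.001, -0.058]
force: [-2.4, 4.4, 9.1]
width: 40.8
gripper_force: 59.3
eef [ 427.  -135.9   60.3] shift [-0.7  2.6  1.4] twist deg [ 0.12 -0.05 -0.04] in target [-0.7  2.7  1.4] t 6.275
```

```bash
python3 -m jog '{"claw":[0,0,0,0,0,0,0],"xyz":[[0,0,-0.1],[0,0,-0.2],[0,0,-0.3],[0,0,-0.4],[0,0,-0.4],[0,0,-0.4],[0,0,0]],"twist":[[0,0,0],[0,0,0],[0,0,0],[0,0,0],[0,0,0],[0,0,0],[0,0,0]]}'; python3 - <<'E'
from h import *
w=cam('wrist');save(w,'w4.png')
s=readout.read_state();print(s['width'],s['gripper_force'],s['eef_pos'])
E
```

```text
clock: 7.15
eef_pos: [433.1, -58.0, 224.7]
tool_rot: [2.706, -0.006, -0.056]
force: [-0.5, 0.3, -0.7]
width: 41.0
gripper_force: 60.8
40.84780041221097 60.75254498049617 [431.67541487 -59.30714248 223.35488466]
```

View pics/w4.png

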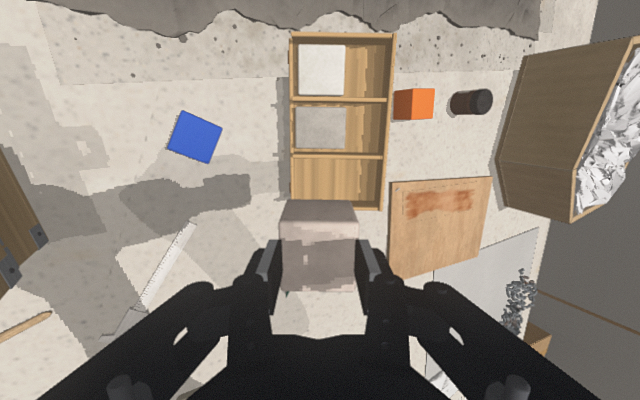

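The picture shows the cube held squarely between the pads at (318,245). Its compartment is empty, and the other two casts and the pot have not moved. Next: level the tool and carry it high over the lid.

```bash
python3 -m jog '{"claw":[0,0,0,0,0,0,0,0,0,0,0],"xyz":[[0,0,-0.55],[0,0,-0.55],[0,0,-0.55],[0.09,-0.52,0],[0.09,-0.52,0],[0.09,-0.52,0],[0.09,-0.52,0],[0.09,-0.52,0],[0.09,-0.52,0],[0,0,0],[0,0,0]],"twist":[[0.0463,0,-0.0157],[0.0463,0,-0.0157],[0.0463,0,-0.0157],[0,0,0],[0,0,0],[0,0,0],[0,0,0],[0,0,0],[0,0,0],[0,0,0],[0,0,0]]}'; python3 - <<'E'
from h import *
w=cam('wrist');save(w,'w5.png');np.save('w5.npy',w,allow_pickle=True)
s=readout.read_state();print(s['width'],s['gripper_force'],s['eef_pos'],s['qpos'])
E
```

```text
clock: 8.57
eef_pos: [462.1, 301.0, 376.2]
tool_rot: [3.139, 0.035, 0.084]
force: [0.0, -0.4, -1.0]
width: 41.4
gripper_force: 61.3
40.385549287398355 61.30081018432975 [462.3659234  300.54964432 376.72426116] [-0.36770368  0.37343683 -0.37153079  1.48385277  0.11744695  1.33761648
 -2.23433566]
```

View pics/w5.png

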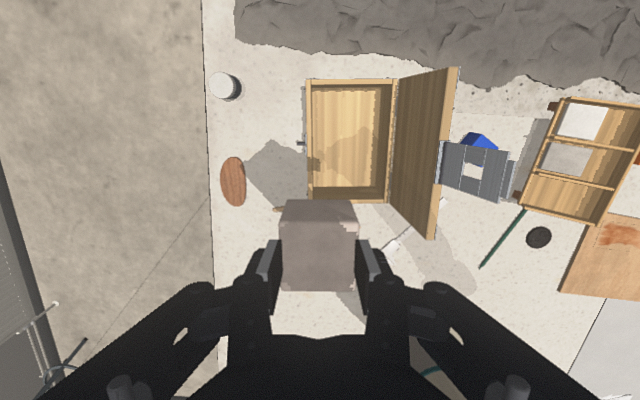

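The view shows the case rim with front corners at (308,79) and (308,203), the staple tip at (297,143), and the lid's top edge from (458,67) to (432,239). The hasp sticks out from about (441,160) to (513,178). I'll fit the case, lid and hasp model to these.

```bash
python3 - <<'E'
from h import *
w=np.load('w5.npy',allow_pickle=True).item()
t=cam('top');Tp=lambda u,v:(180+u/3.81,145+v/3.81)
def world(p,X): return R.from_euler('z',p[2]).apply(np.atleast_2d(X))+[p[0],p[1],0]
def lid(q,a,y,o): return [70-a*np.cos(q)+o*np.sin(q),y,95+a*np.sin(q)+o*np.cos(q)]
def hasp(q,h,r,y):
    # hinge at lid coords a=146,o=6 ; strap dir rotates: shut lid dir (-sin h,0,-cos h); lid rot by q about y axis
    # lid frame: a-axis=-x, o-axis=+z when shut
    return lid(q,146+r*np.sin(h),y,6-r*np.cos(h))
def pts(p):
    q,h=p[3],p[4]
    return world(p,[[-70,100,95],[-70,-100,95],[-88,0,62],lid(q,140,100,12),lid(q,140,-100,12),lid(q,140,-100,0),hasp(q,h,80,24),hasp(q,h,80,-24)])
obs=np.array([[307,79],[307,203],[297,143],[458,67],[437,240],[427,237],[518,150],[508,203]])
def res(p):
    a=(proj(w,pts(p))-obs).ravel()
    b=(proj(t,world(p,[[-70,100,95],[-70,-100,95]]))-[Tp(23,122),Tp(38,388)]).ravel()
    return np.r_[a,b]
r=least_squares(res,[483,247,-1.48,1.6,1.8],loss='soft_l1');p=r.x
print(p,np.degrees(p[2:]),res(p).round(1))
np.save('case.npy',p)
E
```

```text
[486.6503898  249.05278105  -1.46709813   1.65940292   1.83441029] [-84.05853095  95.0767837  105.10396761] [-1.8  0.1  2.3  0.9  0.6  0.5  0.8 -2.6 -1.1 -1.5 -0.1  2.1  0.8  0.1
 -0.7  0.7 -1.2 -1.5 -0.2 -0.6]
```

```bash
cat >> rel.py <<'E'
def caseT(X,tilt=0,swap=1):
    "tool pose in case frame: z down, tool y = case x, then rotated by tilt about tool x"
    p=np.load('case.npy');Z=R.from_euler('z',p[2])
    T=(Z*R.from_matrix(np.array([[0,1,0],[1,0,0],[0,0,-1.]]))*R.from_euler('x',tilt)).as_matrix()
    return Z.apply(X)+[p[0],p[1],0],T
def incase():
    p=np.load('case.npy');s=readout.read_state();return R.from_euler('z',-p[2]).apply(np.array(s['eef_pos'])-[p[0],p[1],0]).round(1)
E
python3 -c "
from rel import *
rel(*caseT([-12,0,45])); print(incase())"
```

```text
eef [462.5 300.5 377.2] shift [ 30.5  40.9 331.4] twist deg [ 0.04  1.89 -1.22] in target [ 18.7  41.7 332.2] t 8.675
[-53.7 -18.7 377.2]
```

```bash
python3 -m jog '{"claw":[0,0,0,0,0,0,0,0,0,0],"xyz":[[0,0,0],[0.187,0.417,0],[0,0,0.5],[0,0,0.5],[0,0,0.5],[0,0,0.5],[0,0,0.4],[0,0,0.3],[0,0,0],[0,0,0]],"twist":[[0,0.0105,-0.0068],[0,0,0],[0,0,0],[0,0,0],[0,0,0],[0,0,0],[0,0,0],[0,0,0],[0,0,0],[0,0,0]]}'; python3 -c "
from rel import *
rel(*caseT([-12,0,25])); print(incase())"
```

```text
clock: 9.93
eef_pos: [486.5, 264.0, 109.6]
tool_rot: [-3.139, -0.004, 0.106]
force: [1.2, 1.1, -1.2]
width: 40.8
gripper_force: 61.3
eef [486.5 264.  109.6] shift [-1.7  3.1 84.5] twist deg [-0.14 -0.22  0.15] in target [-1.3  2.9 84.6] t 9.925
[-14.9   1.3 109.6]
```

```bash
python3 -m jog '{"claw":[0,0,0,0,0,0,0],"xyz":[[0,0.02,0.25],[0,0,0.25],[0,0,0.15],[0,0,0.08],[0,0,0.03],[0,0,0],[0,0,0]],"twist":[[0,0,0],[0,0,0],[0,0,0],[0,0,0],[0,0,0],[0,0,0],[0,0,0]]}'; python3 -m jog '{"claw":[0,0,0],"xyz":[[0,0,0.025],[0,0,0.015],[0,0,0]],"twist":[[0,0,0],[0,0,0],[0,0,0]]}'
```

```text
clock: 10.8
eef_pos: [486.3, 262.0, 32.6]
tool_rot: [-3.14, -0.002, 0.106]
force: [0.1, 0.2, -1.5]
width: 40.9
gripper_force: 61.3
clock: 11.18
eef_pos: [485.8, 261.7, 27.9]
tool_rot: [-3.14, -0.001, 0.106]
force: [-0.0, 0.0, -1.8]
width: 40.9
gripper_force: 61.3
```

```bash
for i in 1 2; do :; done; python3 -m jog '{"claw":[0,0,0],"xyz":[[0,0,0.015],[0,0,0.01],[0,0,0]],"twist":[[0,0,0],[0,0,0],[0,0,0]]}'; python3 -m jog '{"claw":[0,0],"xyz":[[0,0,0.012],[0,0,0]],"twist":[[0,0,0],[0,0,0]]}'
```

```text
clock: 11.55
eef_pos: [485.9, 261.7, 25.5]
tool_rot: [-3.14, -0.001, 0.106]
force: [0.3, 0.8, -0.8]
width: 40.7
gripper_force: 61.3
clock: 11.8
eef_pos: [485.9, 261.8, 24.4]
tool_rot: [-3.14, -0.002, 0.106]
force: [-0.2, 0.1, -1.2]
width: 40.9
gripper_force: 61.5
```

```bash
python3 -m jog '{"claw":[0,0],"xyz":[[0,0,0.014],[0,0,0]],"twist":[[0,0,0],[0,0,0]]}'; python3 -m jog '{"claw":[0,0],"xyz":[[0,0,0.012],[0,0,0]],"twist":[[0,0,0],[0,0,0]]}'
```

```text
clock: 12.05
eef_pos: [485.9, 261.9, 24.1]
tool_rot: [-3.14, -0.002, 0.107]
force: [-2.8, 0.1, 8.8]
width: 40.5
gripper_force: 65.0
clock: 12.3
eef_pos: [486.0, 261.9, 24.0]
tool_rot: [-3.141, -0.003, 0.107]
force: [-4.8, -2.4, 19.8]
width: 40.4
gripper_force: 67.8
```

```bash
python3 -m jog '{"claw":[0,0.62,0.62,0.62,0.62],"xyz":[[0,0,-0.016],[0,0,0],[0,0,0],[0,0,0],[0,0,0]],"twist":[[0,0,0],[0,0,0],[0,0,0],[0,0,0],[0,0,0]]}'; python3 -m jog '{"claw":[0.62,0.62,0.62,0.62,0.62,0.62,0.62,0.62,0.62],"xyz":[[0,0,-0.1],[0,0,-0.3],[0,0,-0.5],[0,0,-0.5],[0,0,-0.5],[0,0,-0.5],[0,-0.4,-0.5],[0,-0.4,-0.5],[0,0,0]],"twist":[[0,0,0],[0,0,0],[0,0,0],[0,0,0],[0,0,0],[0,0,0],[0,0,0],[0,0,0],[0,0,0]]}'
python3 - <<'E'
from rel import *
w=cam('wrist');save(w,'w6.png');np.save('w6.npy',w,allow_pickle=True)
s=readout.read_state();print(s['width'],s['eef_pos'],incase())
E
```

```text
clock: 12.92
eef_pos: [485.8, 261.8, 23.2]
tool_rot: [-3.14, -0.001, 0.106]
force: [1.2, -1.0, 0.6]
width: 52.9
gripper_force: 0.0
clock: 14.05
eef_pos: [476.7, 344.3, 366.0]
tool_rot: [-3.133, -0.008, 0.112]
force: [0.4, -0.0, -0.4]
width: 53.1
gripper_force: 0.0
52.71725193301645 [476.75380955 340.81643995 363.20322057] [-9.230e+01 -3.000e-01  3.632e+02]
```

View pics/w6.png

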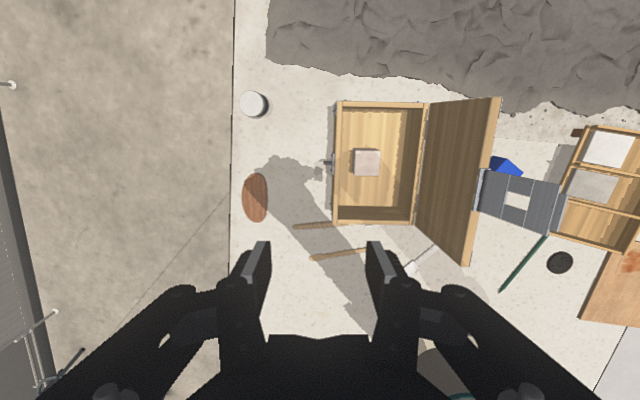

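The picture shows the cube lying flat inside the case at (366,162). The lid stands open with its hasp at (515,200). Next: go round behind the lid with the fingers shut, at case y=+78 and clear of the hasp.

```bash
python3 -m jog '{"claw":[0,0,0,0,0,0,0,0,0,0,0],"xyz":[[0.156,0.446,0],[0.156,0.446,0],[0.156,0.446,0],[0.156,0.446,0],[0.156,0.446,0],[0,0,0],[0,0,0.3],[0,0,0.4],[0,0,0.4],[0,0,0.4],[0,0,0]],"twist":[[0,0,0],[0,0,0],[0,0,0],[0,0,0],[0,0,0],[0,0,0],[0,0,0],[0,0,0],[0,0,0],[0,0,0],[0,0,0]]}'
python3 - <<'E'
from rel import *
print(incase()); rel(*caseT([131,78,205]))
q=np.radians([95,80,65,50,35,20,8,0])
for a in q: print(np.degrees(a).round(),[round(70-110*np.cos(a)+12*np.sin(a)+14.5,1),round(95+110*np.sin(a)+12*np.cos(a),1)])
E
```

```text
clock: 15.48
eef_pos: [575.1, 124.4, 207.5]
tool_rot: [3.141, 0.007, 0.107]
force: [0.3, 0.5, 1.0]
width: -0.1
gripper_force: 0.0
[133.2  75.  207.5]
eef [575.1 124.4 207.5] shift [ 3.  -2.1  2.5] twist deg [0.01 0.42 0.16] in target [ 3.  -2.2  2.5] t 15.475
95.0 [np.float64(106.0), np.float64(203.5)]
80.0 [np.float64(77.2), np.float64(205.4)]
65.0 [np.float64(48.9), np.float64(199.8)]
50.0 [np.float64(23.0), np.float64(187.0)]
35.0 [np.float64(1.3), np.float64(167.9)]
20.0 [np.float64(-14.8), np.float64(143.9)]
8.0 [np.float64(-22.8), np.float64(122.2)]
0.0 [np.float64(-25.5), np.float64(107.0)]
```

```bash
python3 -m jog '{"claw":[0,0,0,0,0,0,0,0,0,0],"xyz":[[0,-0.14,0],[0,-0.14,0],[0,-0.14,0],[0,-0.14,0],[0,-0.14,0.025],[0,-0.14,0.03],[0,-0.13,0.06],[0,-0.13,0.065],[0,0,0],[0,0,0]],"twist":[[0,0,0],[0,0,0],[0,0,0],[0,0,0],[0,0,0],[0,0,0],[0,0,0],[0,0,0],[0,0,0],[0,0,0]]}'
python3 -c "
from rel import *
print(incase())"
```

```text
clock: 16.73
eef_pos: [567.1, 234.5, 192.9]
tool_rot: [-3.141, -0.001, 0.106]
force: [-0.7, 0.3, -0.5]
width: 0.3
gripper_force: 0.0
[ 22.8  78.5 192.9]
```

```bash
python3 -m jog '{"claw":[0,0,0,0,0,0,0,0],"xyz":[[0,-0.11,0.12],[0,-0.11,0.13],[0,-0.08,0.12],[0,-0.08,0.12],[0,-0.05,0.11],[0,-0.03,0.11],[0,0,0.04],[0,0,0]],"twist":[[0,0,0],[0,0,0],[0,0,0],[0,0,0],[0,0,0],[0,0,0],[0,0,0],[0,0,0]]}'
python3 -c "
from rel import *
print(incase())"
python3 -m jog '{"claw":[0,0,0],"xyz":[[0,0,0.05],[0,0,0.03],[0,0,0]],"twist":[[0,0,0],[0,0,0],[0,0,0]]}'
```

```text
clock: 17.73
eef_pos: [562.2, 280.5, 117.9]
tool_rot: [-3.141, -0.001, 0.106]
force: [-0.2, 0.3, -0.8]
width: 0.2
gripper_force: 0.0
[-23.4  78.4 117.9]
clock: 18.1
eef_pos: [562.1, 280.7, 109.9]
tool_rot: [-3.14, -0.001, 0.106]
force: [1.0, 0.3, 0.1]
width: -0.2
gripper_force: 0.0
```

```bash
python3 -m jog '{"claw":[0,0,0],"xyz":[[0,0,0.02],[0,0,0.015],[0,0,0]],"twist":[[0,0,0],[0,0,0],[0,0,0]]}';python3 -m jog '{"claw":[0,0],"xyz":[[0,0,0.012],[0,0,0]],"twist":[[0,0,0],[0,0,0]]}'
```

```text
clock: 18.48
eef_pos: [562.1, 280.9, 106.5]
tool_rot: [-3.14, -0.001, 0.106]
force: [-0.3, 0.3, -0.4]
width: -0.3
gripper_force: 0.0
clock: 18.73
eef_pos: [562.2, 280.9, 105.3]
tool_rot: [-3.14, -0.001, 0.106]
force: [-0.8, 0.7, 0.6]
width: -0.3
gripper_force: 0.0
```

```bash
python3 -m jog '{"claw":[0,0],"xyz":[[0,0,0.015],[0,0,0]],"twist":[[0,0,0],[0,0,0]]}';python3 -m jog '{"claw":[0,0],"xyz":[[0,0,0.015],[0,0,0]],"twist":[[0,0,0],[0,0,0]]}'
python3 - <<'E'
from h import *
for n in('top','scene'):
    cam(n)
    for l in('lid','hasp','case','staple'): print(n,l,[(np.round(b['rect']).tolist(),round(b['score'],2)) for b in optics.boxes_of(n,l)][:3])
E
```

```text
clock: 18.98
eef_pos: [562.1, 280.9, 103.8]
tool_rot: [-3.14, -0.001, 0.106]
force: [0.3, 0.3, 0.3]
width: -0.1
gripper_force: 0.0
clock: 19.23
eef_pos: [562.1, 280.9, 102.3]
tool_rot: [-3.14, -0.001, 0.106]
force: [0.7, -0.6, -0.5]
width: 0.1
gripper_force: 0.0
top lid [([229.0, 158.0, 19.0, 84.0], 0.62), ([342.0, 197.0, 23.0, 18.0], 0.52), ([230.0, 182.0, 6.0, 22.0], 0.26)]
top hasp [([231.0, 178.0, 6.0, 26.0], 0.68)]
top case [([197.0, 158.0, 50.0, 87.0], 0.89)]
top staple [([196.0, 160.0, 49.0, 88.0], 0.76)]
scene lid []
scene hasp [([274.0, 120.0, 10.0, 25.0], 0.5)]
scene case [([226.0, 120.0, 68.0, 88.0], 0.79)]
scene staple [([227.0, 121.0, 69.0, 86.0], 0.65)]
```

```bash
python3 - <<'E'
from h import *
t,s,w=[cam(n)['color'][...,::-1] for n in('top','scene','wrist')]
z=lambda a,sz:cv2.resize(a,sz,interpolation=2)
cv2.imwrite('pics/w7.png',np.vstack([np.hstack([z(t[130:270,140:280],(400,400)),z(s[60:200,180:320],(400,400))]),np.hstack([z(w,(320,200)),np.zeros((200,480,3),np.uint8)])]))
E
```

```text
(no output)
```

View pics/w7.png

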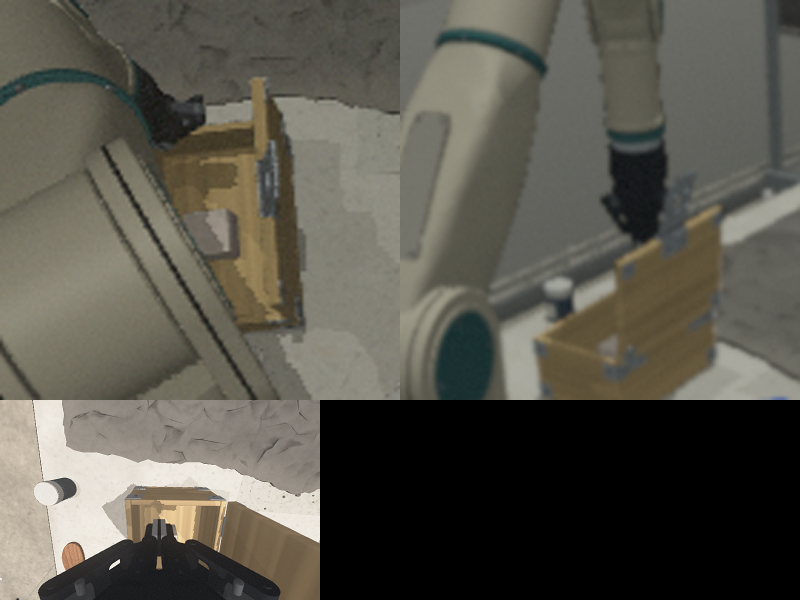

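The composite shows the lid still upright: in the scene crop its top edge runs from (615,265) to (720,208), practically where it started. The gripper hangs over the open case in front of it, so the push missed or slipped past. The cube is still inside at about (210,235). I'll quantify this from the current pictures.

```bash
python3 - <<'E'
from rel import *
p=np.load('case.npy')
lid=lambda q,a,y,o:[70-a*np.cos(q)+o*np.sin(q),y,95+a*np.sin(q)+o*np.cos(q)]
W=lambda X:R.from_euler('z',p[2]).apply(np.atleast_2d(X))+[p[0],p[1],0]
t,s,w=[cam(n) for n in('top','scene','wrist')]
for q in(1.3,1.5,1.6,1.66,1.75,1.9):
  for h in(1.83,):
    H=W([lid(q,146+r*np.sin(h),y,6-r*np.cos(h)) for r in(0,80) for y in(-24,24)])
    f=lambda im:np.r_[proj(im,H).min(0),np.ptp(proj(im,H),axis=0)].round(0).tolist()
    L=W([lid(q,140,y,0) for y in(-100,100)])
    print(q,'hasp top',f(t),'scene',f(s),'lidtop top',proj(t,L).round(0).tolist(),'scene',proj(s,L).round(0).tolist())
print('wrist boxes',[(l,[np.round(b['rect']).tolist() for b in optics.boxes_of('wrist',l)][:2]) for l in('lid','hasp','case')])
st=readout.read_state();print(st['eef_pos'],st['qpos'],proj(t,st['eef_pos']),proj(s,st['eef_pos']),proj(w,st['eef_pos']))
E
```

```text
1.3 hasp top [200.0, 180.0, 12.0, 26.0] scene [257.0, 113.0, 11.0, 26.0] lidtop top [[214.0, 238.0], [207.0, 158.0]] scene [[245.0, 149.0], [280.0, 130.0]]
1.5 hasp top [220.0, 177.0, 4.0, 27.0] scene [266.0, 115.0, 10.0, 25.0] lidtop top [[224.0, 236.0], [218.0, 156.0]] scene [[251.0, 149.0], [286.0, 130.0]]
1.6 hasp top [228.0, 176.0, 4.0, 27.0] scene [269.0, 117.0, 12.0, 24.0] lidtop top [[230.0, 235.0], [223.0, 156.0]] scene [[254.0, 150.0], [289.0, 130.0]]
1.66 hasp top [231.0, 176.0, 6.0, 27.0] scene [271.0, 118.0, 13.0, 24.0] lidtop top [[234.0, 235.0], [227.0, 155.0]] scene [[256.0, 151.0], [291.0, 131.0]]
1.75 hasp top [237.0, 175.0, 10.0, 28.0] scene [274.0, 120.0, 15.0, 23.0] lidtop top [[239.0, 234.0], [232.0, 155.0]] scene [[259.0, 152.0], [294.0, 132.0]]
1.9 hasp top [246.0, 175.0, 15.0, 27.0] scene [279.0, 125.0, 18.0, 21.0] lidtop top [[248.0, 233.0], [240.0, 154.0]] scene [[264.0, 155.0], [298.0, 134.0]]
wrist boxes [('lid', [[439.0, 202.0, 201.0, 198.0]]), ('hasp', []), ('case', [[249.0, 176.0, 390.0, 224.0]])]
[562.18819684 280.94404608 102.41380477] [-0.34841833  0.72244742 -0.26394575  1.66888786  0.24664921  0.78111517
 -2.1894707 ] [[200.90752661 180.35514216]] [[267.22127295 159.53912361]] [[317.62047334 232.54426243]]
```

```bash
python3 -m jog '{"claw":[0,0,0,0,0,0,0,0,0,0],"xyz":[[0,0,-0.5],[0,0,-0.55],[0,0,-0.55],[0,0,-0.55],[0,0,-0.4],[0,0.55,0],[0,0.55,0],[0,0.5,0],[0,0,0],[0,0,0]],"twist":[[0,0,0],[0,0,0],[0,0,0],[0,0,0],[0,0,0],[0,0,0],[0,0,0],[0,0,0],[0,0,0],[0,0,0]]}'
cat > look.py <<'E'
from rel import *
p=np.load('case.npy')
lid=lambda q,a,y,o:[70-a*np.cos(q)+o*np.sin(q),y,95+a*np.sin(q)+o*np.cos(q)]
W=lambda X:R.from_euler('z',p[2]).apply(np.atleast_2d(X))+[p[0],p[1],0]
print(incase())
for n in('top','scene','wrist'):
    im=cam(n)
    for l in('lid','hasp'):
        for b in optics.boxes_of(n,l)[:2]: print(n,l,np.round(b['rect']).tolist(),round(b['score'],2))
    for q in np.radians([95,80,65,50,30,10,0]):
        H=proj(im,W([lid(q,146+r*np.sin(1.83),y,6-r*np.cos(1.83)) for r in(0,80) for y in(-24,24)])); print(round(np.degrees(q)),'hasp',np.r_[H.min(0),np.ptp(H,axis=0)].round(0).tolist(),end=' ')
    print()
E
python3 look.py
```

```text
clock: 21.42
eef_pos: [578.7, 122.1, 357.3]
tool_rot: [-3.139, -0.002, 0.107]
force: [0.6, 1.2, 0.2]
width: 0.0
gripper_force: 0.0
[135.8  78.4 357.3]
95 hasp [231.0, 176.0, 6.0, 27.0] 80 hasp [209.0, 179.0, 8.0, 27.0] 65 hasp [186.0, 183.0, 18.0, 25.0] 50 hasp [167.0, 188.0, 26.0, 23.0] 30 hasp [152.0, 195.0, 32.0, 19.0] 10 hasp [150.0, 200.0, 33.0, 19.0] 0 hasp [153.0, 202.0, 32.0, 20.0] 
scene lid [256.0, 123.0, 41.0, 62.0] 0.74
scene hasp [272.0, 119.0, 11.0, 24.0] 0.47
95 hasp [271.0, 118.0, 13.0, 24.0] 80 hasp [262.0, 114.0, 9.0, 26.0] 65 hasp [249.0, 114.0, 14.0, 26.0] 50 hasp [239.0, 118.0, 18.0, 25.0] 30 hasp [229.0, 130.0, 22.0, 21.0] 10 hasp [224.0, 145.0, 24.0, 17.0] 0 hasp [224.0, 153.0, 24.0, 14.0] 
wrist lid [268.0, 150.0, 24.0, 135.0] 0.62
wrist hasp [279.0, 236.0, 11.0, 47.0] 0.88
95 hasp [277.0, 235.0, 20.0, 80.0] 80 hasp [228.0, 234.0, 19.0, 83.0] 65 hasp [169.0, 231.0, 50.0, 79.0] 50 hasp [129.0, 225.0, 69.0, 68.0] 30 hasp [111.0, 214.0, 75.0, 52.0] 10 hasp [122.0, 204.0, 65.0, 38.0] 0 hasp [133.0, 199.0, 59.0, 32.0]
```

```bash
python3 - <<'E'
from rel import *
import look
w=cam('wrist')
from look import *
print('lidtop outer y=100,78,-100',proj(w,W([lid(1.66,140,y,12) for y in(100,78,-100)])).round(0).tolist())
print('hinge outer',proj(w,W([lid(1.66,0,y,12) for y in(100,-100)])).round(0).tolist())
E
python3 -m jog '{"claw":[0,0,0,0,0,0],"xyz":[[0,0,0.4],[0,0,0.4],[0,0,0.4],[0,0,0.45],[0,0,0],[0,0,0]],"twist":[[0,0,0],[0,0,0],[0,0,0],[0,0,0],[0,0,0],[0,0,0]]}'
python3 -m jog '{"claw":[0,0,0,0,0],"xyz":[[0,-0.13,0],[0,-0.13,0],[0,-0.13,0],[0,-0.13,0],[0,0,0]],"twist":[[0,0,0],[0,0,0],[0,0,0],[0,0,0],[0,0,0]]}'
python3 look.py
```

```text
[135.9  78.5 357.2]
top lid [341.0, 197.0, 23.0, 15.0] 0.23
95 hasp [231.0, 176.0, 6.0, 27.0] 80 hasp [209.0, 179.0, 8.0, 27.0] 65 hasp [186.0, 183.0, 18.0, 25.0] 50 hasp [167.0, 188.0, 26.0, 23.0] 30 hasp [152.0, 195.0, 32.0, 19.0] 10 hasp [150.0, 200.0, 33.0, 19.0] 0 hasp [153.0, 202.0, 32.0, 20.0] 
scene lid [257.0, 119.0, 39.0, 69.0] 0.72
scene hasp [272.0, 117.0, 10.0, 28.0] 0.58
95 hasp [271.0, 118.0, 13.0, 24.0] 80 hasp [262.0, 114.0, 9.0, 26.0] 65 hasp [249.0, 114.0, 14.0, 26.0] 50 hasp [239.0, 118.0, 18.0, 25.0] 30 hasp [229.0, 130.0, 22.0, 21.0] 10 hasp [224.0, 145.0, 24.0, 17.0] 0 hasp [224.0, 153.0, 24.0, 14.0] 
wrist lid [269.0, 155.0, 21.0, 130.0] 0.79
wrist hasp [276.0, 240.0, 13.0, 40.0] 0.82
95 hasp [276.0, 235.0, 20.0, 80.0] 80 hasp [227.0, 235.0, 19.0, 83.0] 65 hasp [168.0, 231.0, 51.0, 79.0] 50 hasp [128.0, 225.0, 70.0, 68.0] 30 hasp [111.0, 214.0, 75.0, 52.0] 10 hasp [121.0, 204.0, 66.0, 38.0] 0 hasp [133.0, 199.0, 59.0, 32.0] 
lidtop outer y=100,78,-100 [[279.0, 168.0], [280.0, 188.0], [285.0, 320.0]]
hinge outer [[283.0, 152.0], [287.0, 265.0]]
clock: 23.12
eef
[... 427 characters left out ...]
 188.0, 26.0, 23.0] 30 hasp [152.0, 195.0, 32.0, 19.0] 10 hasp [150.0, 200.0, 33.0, 19.0] 0 hasp [153.0, 202.0, 32.0, 20.0] 
scene hasp [264.0, 116.0, 10.0, 27.0] 0.64
95 hasp [271.0, 118.0, 13.0, 24.0] 80 hasp [262.0, 114.0, 9.0, 26.0] 65 hasp [249.0, 114.0, 14.0, 26.0] 50 hasp [239.0, 118.0, 18.0, 25.0] 30 hasp [229.0, 130.0, 22.0, 21.0] 10 hasp [224.0, 145.0, 24.0, 17.0] 0 hasp [224.0, 153.0, 24.0, 14.0] 
wrist lid [262.0, 177.0, 56.0, 160.0] 0.55
95 hasp [324.0, 353.0, 91.0, 262.0] 80 hasp [227.0, 353.0, 36.0, 283.0] 65 hasp [71.0, 339.0, 140.0, 246.0] 50 hasp [1.0, 317.0, 175.0, 182.0] 30 hasp [4.0, 285.0, 153.0, 109.0] 10 hasp [51.0, 256.0, 113.0, 64.0] 0 hasp [78.0, 245.0, 95.0, 50.0]
```

```bash
sed -i "s/for n in('top','scene','wrist')/for n in('scene',)/; s/b in optics.boxes_of(n,l)\[:2\]/b in optics.boxes_of(n,l)[:1]/" look.py
python3 -m jog '{"claw":[0,0,0],"xyz":[[0,-0.14,0],[0,-0.14,0],[0,0,0]],"twist":[[0,0,0],[0,0,0],[0,0,0]]}'
python3 look.py
python3 -m jog '{"claw":[0,0,0],"xyz":[[0,-0.13,0],[0,-0.13,0.02],[0,0,0]],"twist":[[0,0,0],[0,0,0],[0,0,0]]}'
python3 look.py |grep -v 95
```

```text
clock: 24.58
eef_pos: [570.0, 204.2, 192.4]
tool_rot: [-3.138, -0.002, 0.11]
force: [0.6, 0.1, 0.2]
width: 0.3
gripper_force: 0.0
[ 53.3  78.2 192.4]
scene lid [244.0, 116.0, 49.0, 70.0] 0.93
scene hasp [255.0, 115.0, 11.0, 27.0] 0.7
95 hasp [271.0, 118.0, 13.0, 24.0] 80 hasp [262.0, 114.0, 9.0, 26.0] 65 hasp [249.0, 114.0, 14.0, 26.0] 50 hasp [239.0, 118.0, 18.0, 25.0] 30 hasp [229.0, 130.0, 22.0, 21.0] 10 hasp [224.0, 145.0, 24.0, 17.0] 0 hasp [224.0, 153.0, 24.0, 14.0] 
clock: 25.1
eef_pos: [567.2, 229.6, 190.2]
tool_rot: [-3.139, -0.001, 0.109]
force: [-0.0, -1.1, 0.2]
width: -0.1
gripper_force: 0.0
[ 27.7  78.1 190.2]
scene lid [238.0, 114.0, 57.0, 73.0] 0.83
scene hasp [250.0, 117.0, 11.0, 25.0] 0.63
```

```bash
python3 -m jog '{"claw":[0,0,0],"xyz":[[0,-0.11,0.1],[0,-0.11,0.12],[0,0,0]],"twist":[[0,0,0],[0,0,0],[0,0,0]]}'
python3 look.py|grep -v 95
python3 -m jog '{"claw":[0,0,0],"xyz":[[0,-0.08,0.12],[0,-0.08,0.12],[0,0,0]],"twist":[[0,0,0],[0,0,0],[0,0,0]]}'
python3 look.py |grep -v 95
```

```text
clock: 25.62
eef_pos: [563.8, 250.6, 166.7]
tool_rot: [-3.14, 0.002, 0.109]
force: [-0.6, -0.8, -0.4]
width: -0.3
gripper_force: 0.0
[  6.4  76.9 166.7]
scene lid [240.0, 124.0, 16.0, 18.0] 0.34
scene hasp [239.0, 121.0, 18.0, 24.0] 0.69
clock: 26.15
eef_pos: [562.3, 265.8, 142.8]
tool_rot: [-3.14, 0.002, 0.108]
force: [0.5, 0.9, -0.7]
width: 0.3
gripper_force: 0.0
[ -8.9  77.  142.8]
scene lid [231.0, 128.0, 61.0, 56.0] 0.84
scene hasp [234.0, 128.0, 17.0, 20.0] 0.57
```

```bash
python3 - <<'E'
from look import *
for n in('scene','wrist','top'):
    im=cam(n)
    print(n,[(l,np.round(b['rect']).tolist(),round(b['score'],2)) for l in('lid','hasp') for b in optics.boxes_of(n,l)[:2]])
    for d in(20,28,36,44): print(d,proj(im,W([lid(np.radians(d),140,y,o) for y in(-100,100) for o in(0,12)])).round(0).tolist())
    if n=='wrist':
        c=im['color'][60:400:10,0:640:8].astype(int); hsv=cv2.cvtColor(im['color'],cv2.COLOR_RGB2HSV)[60:400:10,0:640:8]
        for r in range(c.shape[0]): print(60+10*r,''.join('#' if v[2]<60 else ('w' if v[1]>75 and 8<v[0]<25 else '.') for v in hsv[r].tolist()))
E
```

```text
[ -7.7  78.4 144.2]
scene lid [231.0, 130.0, 62.0, 55.0] 0.56
scene hasp [227.0, 129.0, 65.0, 79.0] 0.69
95 hasp [271.0, 118.0, 13.0, 24.0] 80 hasp [262.0, 114.0, 9.0, 26.0] 65 hasp [249.0, 114.0, 14.0, 26.0] 50 hasp [239.0, 118.0, 18.0, 25.0] 30 hasp [229.0, 130.0, 22.0, 21.0] 10 hasp [224.0, 145.0, 24.0, 17.0] 0 hasp [224.0, 153.0, 24.0, 14.0] 
scene [('lid', [232.0, 127.0, 63.0, 59.0], 0.57), ('hasp', [233.0, 126.0, 19.0, 23.0], 0.47)]
20 [[227.0, 166.0], [228.0, 163.0], [262.0, 146.0], [263.0, 144.0]]
28 [[228.0, 162.0], [229.0, 160.0], [263.0, 142.0], [264.0, 140.0]]
36 [[230.0, 158.0], [231.0, 156.0], [265.0, 139.0], [266.0, 137.0]]
44 [[232.0, 155.0], [233.0, 153.0], [267.0, 136.0], [269.0, 134.0]]
wrist [('lid', [251.0, 189.0, 176.0, 152.0], 0.95), ('hasp', [255.0, 185.0, 169.0, 153.0], 0.58)]
20 [[256.0, 417.0], [259.0, 431.0], [237.0, 202.0], [238.0, 207.0]]
28 [[262.0, 440.0], [266.0, 455.0], [241.0, 210.0], [246.0, 217.0]]
36 [[271.0, 464.0], [278.0, 480.0], [252.0, 221.0], [262.0, 227.0]]
44 [[285.0, 489.0], [296.0, 505.0], [271.0, 232.0], [286.0, 239.0]]
60 ............
[... 2449 characters left out ...]
 ...............###################################################........wwwwww
360 .............#######################################################...#...wwwww
370 ...........########..######################################..##########...##.www
380 ..........#########...#####################################..#########....#.##..
390 .....#....##########.######################################..#########.....##...
top []
20 [[187.0, 245.0], [187.0, 244.0], [182.0, 171.0], [182.0, 170.0]]
28 [[188.0, 244.0], [189.0, 243.0], [183.0, 169.0], [183.0, 168.0]]
36 [[190.0, 243.0], [191.0, 242.0], [184.0, 167.0], [186.0, 166.0]]
44 [[193.0, 242.0], [195.0, 241.0], [187.0, 165.0], [189.0, 164.0]]
```

```bash
python3 -m jog '{"claw":[0,0,0],"xyz":[[0,-0.14,0.07],[0,-0.08,0.08],[0,0,0]],"twist":[[0,0,0],[0,0,0],[0,0,0]]}'
cat > lidq.py <<'E'
from look import *
im=cam('scene');im2=cam('wrist')
b=[(l,np.round(x['rect']).tolist(),round(x['score'],2)) for l in('lid','hasp') for x in optics.boxes_of('wrist',l)[:1]];print('wrist',b)
for d in(0,5,10,15,20,30): print(d,'wrist far-front',proj(im2,W([lid(np.radians(d),140,100,o) for o in(0,12)])).round(0).tolist(),'scene near-front',proj(im,W([lid(np.radians(d),140,-100,12)])).round(0).tolist())
hsv=cv2.cvtColor(im2['color'],cv2.COLOR_RGB2HSV);m=(hsv[...,1]>75)&(hsv[...,0]>8)&(hsv[...,0]<25)&(hsv[...,2]>=60)
print('left wood edge cols',[(r,int(np.flatnonzero(m[r,200:500])[0]+200) if m[r,200:500].any() else None) for r in range(150,270,10)])
E
python3 lidq.py|grep -v '^95'
```

```text
clock: 27.28
eef_pos: [560.2, 288.4, 128.2]
tool_rot: [-3.14, 0.001, 0.109]
force: [-1.1, -0.0, -0.3]
width: 0.0
gripper_force: 0.0
[-31.6  77.2 128.2]
scene lid [229.0, 138.0, 64.0, 48.0] 0.79
scene hasp [228.0, 134.0, 66.0, 72.0] 0.73
wrist [('lid', [269.0, 192.0, 192.0, 148.0], 0.89)]
0 wrist far-front [[266.0, 189.0], [263.0, 193.0]] scene near-front [[227.0, 174.0]]
5 wrist far-front [[264.0, 193.0], [262.0, 198.0]] scene near-front [[227.0, 171.0]]
10 wrist far-front [[263.0, 198.0], [262.0, 203.0]] scene near-front [[227.0, 169.0]]
15 wrist far-front [[263.0, 203.0], [265.0, 209.0]] scene near-front [[227.0, 166.0]]
20 wrist far-front [[266.0, 209.0], [269.0, 215.0]] scene near-front [[228.0, 163.0]]
30 wrist far-front [[277.0, 222.0], [286.0, 230.0]] scene near-front [[229.0, 159.0]]
left wood edge cols [(150, None), (160, None), (170, 300), (180, 296), (190, 267), (200, 267), (210, 267), (220, 268), (230, 268), (240, 269), (250, 269), (260, 269)]
```

```bash
python3 -m jog '{"claw":[0,0,0],"xyz":[[0,-0.05,0.07],[0,-0.03,0.06],[0,0,0]],"twist":[[0,0,0],[0,0,0],[0,0,0]]}'
python3 lidq.py|grep -v '^95'
```

```text
clock: 28.0
eef_pos: [559.9, 295.2, 115.6]
tool_rot: [-3.14, 0.0, 0.107]
force: [0.1, -0.5, 0.3]
width: -0.1
gripper_force: 0.0
[-38.3  77.6 115.6]
scene lid [228.0, 140.0, 62.0, 46.0] 0.92
scene hasp [227.0, 141.0, 20.0, 17.0] 0.57
wrist [('lid', [274.0, 195.0, 206.0, 146.0], 0.6)]
0 wrist far-front [[274.0, 193.0], [271.0, 198.0]] scene near-front [[227.0, 174.0]]
5 wrist far-front [[272.0, 198.0], [271.0, 203.0]] scene near-front [[227.0, 171.0]]
10 wrist far-front [[271.0, 204.0], [272.0, 210.0]] scene near-front [[227.0, 169.0]]
15 wrist far-front [[273.0, 210.0], [275.0, 216.0]] scene near-front [[227.0, 166.0]]
20 wrist far-front [[276.0, 216.0], [280.0, 224.0]] scene near-front [[228.0, 163.0]]
30 wrist far-front [[290.0, 232.0], [301.0, 241.0]] scene near-front [[229.0, 159.0]]
left wood edge cols [(150, None), (160, None), (170, None), (180, 283), (190, 305), (200, 275), (210, 275), (220, 275), (230, 275), (240, 331), (250, 276), (260, 276)]
```

```bash
python3 - <<'E'
from look import *
im=cam('scene')
print('rim near-front',proj(im,W([[-70,-100,95],[70,-100,95],[-70,-100,0]])).round(1).tolist())
for d in(0,5,10,15,20): print(d,proj(im,W([lid(np.radians(d),140,-100,o) for o in(0,12)])).round(1).tolist())
print('      ',list(range(222,252,2)))
for r in range(148,190): print(r,[tuple(im['color'][r,c].tolist()) for c in range(224,250,5)])
E
```

```text
[-37.8  78.5 116.6]
scene lid [228.0, 142.0, 63.0, 44.0] 0.68
scene hasp [227.0, 139.0, 18.0, 20.0] 0.55
95 hasp [271.0, 118.0, 13.0, 24.0] 80 hasp [262.0, 114.0, 9.0, 26.0] 65 hasp [249.0, 114.0, 14.0, 26.0] 50 hasp [239.0, 118.0, 18.0, 25.0] 30 hasp [229.0, 130.0, 22.0, 21.0] 10 hasp [224.0, 145.0, 24.0, 17.0] 0 hasp [224.0, 153.0, 24.0, 14.0] 
rim near-front [[227.1, 177.2], [256.9, 186.5], [230.4, 199.7]]
0 [[227.1, 177.2], [226.7, 174.3]]
5 [[226.8, 174.3], [226.6, 171.4]]
10 [[226.7, 171.4], [226.8, 168.6]]
15 [[226.9, 168.6], [227.1, 165.9]]
20 [[227.2, 166.0], [227.7, 163.4]]
       [222, 224, 226, 228, 230, 232, 234, 236, 238, 240, 242, 244, 246, 248, 250]
148 [(95, 96, 91), (105, 109, 107), (116, 121, 121), (95, 102, 100), (90, 92, 87), (97, 98, 91)]
149 [(94, 95, 89), (98, 101, 96), (123, 131, 132), (97, 101, 99), (94, 97, 94), (88, 89, 84)]
150 [(95, 96, 90), (98, 98, 92), (126, 134, 135), (95, 99, 99), (98, 102, 102), (76, 79, 76)]
151 [(94, 95, 88), (106, 107, 99), (120, 127, 128), (97, 103, 102), (98, 104, 104), (74, 77, 74)]
152 [(96, 96, 90), (109, 110, 102), (107, 1
[... 2958 characters left out ...]
, 59), (101, 89, 61), (101, 88, 61), (99, 87, 62)]
183 [(168, 167, 156), (78, 82, 81), (97, 84, 58), (98, 87, 60), (103, 90, 63), (96, 86, 65)]
184 [(167, 166, 156), (85, 84, 77), (97, 84, 60), (98, 86, 60), (100, 89, 61), (100, 89, 66)]
185 [(165, 165, 155), (93, 85, 67), (95, 83, 58), (96, 84, 57), (98, 85, 58), (100, 87, 62)]
186 [(163, 163, 153), (99, 88, 64), (94, 82, 58), (96, 83, 57), (97, 84, 58), (98, 86, 59)]
187 [(164, 164, 154), (99, 87, 62), (94, 81, 56), (93, 82, 57), (95, 83, 56), (97, 85, 60)]
188 [(167, 167, 156), (101, 90, 65), (93, 82, 58), (92, 80, 55), (96, 83, 59), (96, 85, 60)]
189 [(168, 169, 158), (105, 94, 70), (94, 81, 56), (92, 80, 57), (93, 81, 56), (95, 83, 57)]
```

```bash
cat > gap.py <<'E'
from rel import *
im=cam('scene');print(incase(),'lum col229:',[(r,int(im['color'][r,229].sum()//3)) for r in range(160,180)])
w=cam('wrist');g=w['color'].mean(2).astype(int)
print('col318 (finger tip search)',[(r,g[r,306],g[r,312],g[r,318],g[r,324]) for r in range(200,290,6)],proj(w,readout.read_state()['eef_pos']))
E
python3 -m jog '{"claw":[0,0,0],"xyz":[[0,0,0.05],[0,0,0.05],[0,0,0]],"twist":[[0,0,0],[0,0,0],[0,0,0]]}'
python3 gap.py
```

```text
clock: 28.92
eef_pos: [560.2, 294.5, 105.6]
tool_rot: [-3.141, -0.0, 0.107]
force: [0.0, 0.2, -0.3]
width: -0.0
gripper_force: 0.0
[-37.7  78.1 106. ] lum col229: [(160, 82), (161, 72), (162, 65), (163, 63), (164, 77), (165, 110), (166, 131), (167, 134), (168, 123), (169, 102), (170, 95), (171, 115), (172, 142), (173, 155), (174, 157), (175, 150), (176, 129), (177, 103), (178, 89), (179, 87)]
col318 (finger tip search) [(200, np.int64(117), np.int64(114), np.int64(159), np.int64(157)), (206, np.int64(108), np.int64(113), np.int64(110), np.int64(113)), (212, np.int64(91), np.int64(95), np.int64(95), np.int64(97)), (218, np.int64(105), np.int64(117), np.int64(118), np.int64(114)), (224, np.int64(116), np.int64(122), np.int64(124), np.int64(115)), (230, np.int64(114), np.int64(122), np.int64(121), np.int64(114)), (236, np.int64(115), np.int64(122), np.int64(122), np.int64(116)), (242, np.int64(102), np.int64(93), np.int64(38), np.int64(94)), (248, np.int64(94), np.int64(95), np.int64(35), np.int64(95)), (254, np.int64(96), np.int64(95), np.int64(42), np.int64(94)), (260, np.int64(94), np.int64(92), np.int64(33), np.int64(96)), (266, np.int64(93), np.int64(92), np.int64(32), np.int64(95)), (272, np.int64(39), np.int64(126), np.int64(37), np.int64(127)), (278, np.int64(31), np.int64(38), np.int64(41), np.int64(33)), (284, np.int64(29), np.int64(33), np.int64(31), np.int64(34))] [[317.48563879 232.40181   ]]
```

```bash
python3 -m jog '{"claw":[0,0,0],"xyz":[[0,0,0.05],[0,0,0.05],[0,0,0]],"twist":[[0,0,0],[0,0,0],[0,0,0]]}'
python3 gap.py|head -1
python3 -m jog '{"claw":[0,0,0],"xyz":[[0,0,0.03],[0,0,0.03],[0,0,0]],"twist":[[0,0,0],[0,0,0],[0,0,0]]}'
python3 gap.py|head -1
```

```text
clock: 29.4
eef_pos: [560.3, 294.6, 95.8]
tool_rot: [-3.141, -0.0, 0.107]
force: [0.3, 0.4, -0.2]
width: -0.0
gripper_force: 0.0
[-37.7  78.1  96. ] lum col229: [(160, 81), (161, 73), (162, 65), (163, 62), (164, 60), (165, 68), (166, 87), (167, 108), (168, 125), (169, 129), (170, 133), (171, 119), (172, 98), (173, 103), (174, 127), (175, 140), (176, 125), (177, 100), (178, 87), (179, 84)]
clock: 29.88
eef_pos: [560.5, 294.7, 90.1]
tool_rot: [-3.141, -0.001, 0.106]
force: [0.6, 0.2, -0.0]
width: 0.6
gripper_force: 0.0
[-37.8  78.3  90.2] lum col229: [(160, 82), (161, 73), (162, 65), (163, 62), (164, 61), (165, 68), (166, 89), (167, 111), (168, 125), (169, 134), (170, 134), (171, 135), (172, 127), (173, 107), (174, 100), (175, 119), (176, 114), (177, 96), (178, 86), (179, 85)]
```

```bash
python3 -m jog '{"claw":[0,0,0],"xyz":[[0,0,0.04],[0,0,0.02],[0,0,0]],"twist":[[0,0,0],[0,0,0],[0,0,0]]}'
python3 -m jog '{"claw":[0,0],"xyz":[[0,0,0.015],[0,0,0]],"twist":[[0,0,0],[0,0,0]]}'
python3 -m jog '{"claw":[0,0],"xyz":[[0,0,0.015],[0,0,0]],"twist":[[0,0,0],[0,0,0]]}'
python3 gap.py|head -1
```

```text
clock: 30.35
eef_pos: [560.5, 294.7, 84.1]
tool_rot: [-3.141, -0.001, 0.107]
force: [-0.7, 0.5, -0.3]
width: 0.1
gripper_force: 0.0
clock: 30.6
eef_pos: [560.7, 294.9, 82.9]
tool_rot: [-3.14, -0.001, 0.106]
force: [-1.5, -0.7, -0.1]
width: -0.3
gripper_force: 0.0
clock: 30.85
eef_pos: [560.7, 294.9, 81.3]
tool_rot: [-3.14, -0.001, 0.106]
force: [-0.5, 0.1, 0.6]
width: 0.1
gripper_force: 0.0
[-37.9  78.4  81.4] lum col229: [(160, 110), (161, 83), (162, 67), (163, 62), (164, 61), (165, 67), (166, 88), (167, 112), (168, 128), (169, 145), (170, 151), (171, 147), (172, 136), (173, 131), (174, 123), (175, 105), (176, 88), (177, 82), (178, 84), (179, 85)]
```

```bash
python3 -m jog '{"claw":[0,0],"xyz":[[0,0,0.015],[0,0,0]],"twist":[[0,0,0],[0,0,0]]}'
python3 -m jog '{"claw":[0,0],"xyz":[[0,0,0.013],[0,0,0]],"twist":[[0,0,0],[0,0,0]]}'
python3 -m jog '{"claw":[0,0],"xyz":[[0,0,0.013],[0,0,0]],"twist":[[0,0,0],[0,0,0]]}'
python3 gap.py|head -1
```

```text
clock: 31.2
eef_pos: [560.7, 294.9, 79.8]
tool_rot: [-3.14, -0.001, 0.106]
force: [0.1, -0.3, -0.5]
width: -0.1
gripper_force: 0.0
clock: 31.45
eef_pos: [560.7, 294.9, 78.5]
tool_rot: [-3.14, -0.001, 0.106]
force: [-0.4, -0.4, 0.9]
width: -0.1
gripper_force: 0.0
clock: 31.7
eef_pos: [560.8, 295.0, 77.5]
tool_rot: [-3.14, -0.002, 0.106]
force: [0.5, -0.4, 1.9]
width: 0.1
gripper_force: 0.7
[-38.   78.5  77.4] lum col229: [(160, 145), (161, 130), (162, 99), (163, 73), (164, 62), (165, 66), (166, 89), (167, 112), (168, 128), (169, 144), (170, 151), (171, 152), (172, 149), (173, 140), (174, 131), (175, 123), (176, 104), (177, 87), (178, 83), (179, 83)]
```

```bash
python3 -m jog '{"claw":[0,0],"xyz":[[0,0,0.013],[0,0,0]],"twist":[[0,0,0],[0,0,0]]}'
python3 -m jog '{"claw":[0,0],"xyz":[[0,0,0.013],[0,0,0]],"twist":[[0,0,0],[0,0,0]]}'
```

```text
clock: 32.05
eef_pos: [560.8, 295.0, 77.4]
tool_rot: [-3.14, -0.002, 0.106]
force: [-2.0, -1.6, 9.2]
width: -0.2
gripper_force: 4.7
clock: 32.3
eef_pos: [560.9, 295.0, 77.2]
tool_rot: [-3.14, -0.002, 0.106]
force: [-3.9, -2.6, 16.6]
width: -0.1
gripper_force: 8.6
```

The lid now resists stiffly with no gap in the scene view, so it is shut. The contact also shows that the shut fingertips sit about 30 mm behind the reported TCP. Next, tilt the tool 45° in front of the case for the hasp.

```bash
python3 -m jog '{"claw":[0,0,0,0,0,0,0,0,0,0,0,0],"xyz":[[0,0,-0.4],[0,0,-0.5],[0,0,-0.5],[-0.2,-0.38,0],[-0.2,-0.38,0],[-0.2,-0.38,0],[0,0,0],[0,0,0],[0,0,0],[0,0,0],[0,0,0],[0,0,0]],"twist":[[0,0,0],[0,0,0],[0,0,0],[0,0,0],[0,0,0],[0,0,0],[-0.05,0,0],[-0.05,0,0],[-0.05,0,0],[-0.05,0,0],[-0.05,0,0],[0,0,0]]}'
cat > hs.py <<'E'
from rel import *
p=np.load('case.npy');W=lambda X:R.from_euler('z',p[2]).apply(np.atleast_2d(X))+[p[0],p[1],0]
def H(h): 
    h=np.radians(h);return W([[-76-r*np.sin(h),y,101-r*np.cos(h)] for r in(0,80) for y in(-24,24)])
print(incase())
for n in('top','scene','wrist'):
    im=cam(n);print(n,[(np.round(x['rect']).tolist(),round(x['score'],2)) for x in optics.boxes_of(n,'hasp')[:2]],[(d,np.r_[proj(im,H(d)).min(0),np.ptp(proj(im,H(d)),axis=0)].round(0).tolist()) for d in(0,30,60,90,105,120)])
def go(C):
    rel(*caseT(np.array(C)+[21.2,0,-21.2],-np.pi/4))
E
python3 -c "
from hs import *
go([-125,16,165]);print(readout.read_state()['qpos'])"
```

```text
clock: 33.8
eef_pos: [485.7, 403.6, 209.1]
tool_rot: [2.354, 0.006, 0.111]
force: [-0.2, 0.5, 0.1]
width: 0.0
gripper_force: 0.0
[-153.8   15.1  209.1]
top [([156.0, 203.0, 30.0, 20.0], 0.84), ([153.0, 170.0, 86.0, 75.0], 0.56)] [(0, [184.0, 202.0, 10.0, 20.0]), (30, [178.0, 202.0, 7.0, 22.0]), (60, [164.0, 202.0, 20.0, 22.0]), (90, [155.0, 202.0, 30.0, 21.0]), (105, [153.0, 202.0, 32.0, 20.0]), (120, [153.0, 202.0, 32.0, 18.0])]
scene [([224.0, 151.0, 22.0, 18.0], 0.55), ([226.0, 154.0, 67.0, 54.0], 0.18)] [(0, [240.0, 162.0, 10.0, 23.0]), (30, [234.0, 162.0, 14.0, 19.0]), (60, [227.0, 162.0, 21.0, 10.0]), (90, [224.0, 158.0, 24.0, 9.0]), (105, [224.0, 153.0, 24.0, 14.0]), (120, [225.0, 149.0, 23.0, 18.0])]
wrist [([242.0, 183.0, 52.0, 62.0], 0.68)] [(0, [254.0, 172.0, 39.0, 49.0]), (30, [230.0, 177.0, 63.0, 43.0]), (60, [218.0, 181.0, 75.0, 46.0]), (90, [227.0, 181.0, 66.0, 60.0]), (105, [241.0, 181.0, 53.0, 66.0]), (120, [260.0, 181.0, 33.0, 70.0])]
eef [490.2 400.7 217.4] shift [ -3.6 -18.6  85.1] twist deg [-0.26 -0.19 -0.17] in target [ -3.2 -19.   85. ] t 34.1
[-0.98501524  0.9776776  -0.03660836  1.02956737  0.48979704  1.77651118
 -2.544556  ]
```

```bash
python3 -m jog '{"claw":[0,0,0,0,0,0,0,0,0],"xyz":[[-0.02,-0.09,0.42],[-0.02,-0.09,0.42],[0,0,0],[0,-0.12,0.115],[0,-0.12,0.115],[0,-0.12,0.115],[0,-0.12,0.115],[0,0,0],[0,0,0]],"twist":[[0,0,0],[0,0,0],[0,0,0],[0,0,0],[0,0,0],[0,0,0],[0,0,0],[0,0,0],[0,0,0]]}'
python3 -c "
from hs import *
go([-126,16,78]);print(readout.read_state()['qpos'])"
```

```text
clock: 35.22
eef_pos: [489.9, 356.6, 76.2]
tool_rot: [2.357, -0.002, 0.106]
force: [0.9, 0.6, 1.1]
width: 0.3
gripper_force: 0.0
[-106.6   14.4   76.2]
top [] [(0, [184.0, 202.0, 10.0, 20.0]), (30, [178.0, 202.0, 7.0, 22.0]), (60, [164.0, 202.0, 20.0, 22.0]), (90, [155.0, 202.0, 30.0, 21.0]), (105, [153.0, 202.0, 32.0, 20.0]), (120, [153.0, 202.0, 32.0, 18.0])]
scene [([227.0, 164.0, 14.0, 5.0], 0.43)] [(0, [240.0, 162.0, 10.0, 23.0]), (30, [234.0, 162.0, 14.0, 19.0]), (60, [227.0, 162.0, 21.0, 10.0]), (90, [224.0, 158.0, 24.0, 9.0]), (105, [224.0, 153.0, 24.0, 14.0]), (120, [225.0, 149.0, 23.0, 18.0])]
wrist [([262.0, 217.0, 115.0, 73.0], 0.88)] [(0, [297.0, 195.0, 76.0, 84.0]), (30, [266.0, 208.0, 107.0, 71.0]), (60, [254.0, 217.0, 119.0, 78.0]), (90, [280.0, 217.0, 93.0, 120.0]), (105, [314.0, 217.0, 60.0, 139.0]), (120, [355.0, 217.0, 19.0, 153.0])]
eef [490.  356.6  76.6] shift [  1.5 -12.6  15.3] twist deg [-0.11 -0.19  0.03] in target [  1.6 -12.7  15.3] t 35.525
[-0.95172538  1.07430031 -0.03900979  1.2334868   0.50592895  1.5024501
 -2.65994458]
```

```bash
python3 -m jog '{"claw":[0,0,0,0,0,0,0,0],"xyz":[[0,-0.063,0.076],[0,-0.063,0.076],[0,-0.053,0.08],[0,-0.053,0.08],[0,-0.027,0.08],[0,-0.027,0.08],[0,0,0],[0,0,0]],"twist":[[0,0,0],[0,0,0],[0,0,0],[0,0,0],[0,0,0],[0,0,0],[0,0,0],[0,0,0]]}'
python3 -c "
from hs import *
go([-104,16,33]);print(readout.read_state()['qpos'])"
```

```text
clock: 36.52
eef_pos: [491.4, 343.6, 22.6]
tool_rot: [2.358, -0.002, 0.106]
force: [0.4, -0.5, 0.3]
width: -0.3
gripper_force: 0.0
[-93.5  14.5  22.6]
top [] [(0, [184.0, 202.0, 10.0, 20.0]), (30, [178.0, 202.0, 7.0, 22.0]), (60, [164.0, 202.0, 20.0, 22.0]), (90, [155.0, 202.0, 30.0, 21.0]), (105, [153.0, 202.0, 32.0, 20.0]), (120, [153.0, 202.0, 32.0, 18.0])]
scene [([317.0, 189.0, 68.0, 56.0], 0.19)] [(0, [240.0, 162.0, 10.0, 23.0]), (30, [234.0, 162.0, 14.0, 19.0]), (60, [227.0, 162.0, 21.0, 10.0]), (90, [224.0, 158.0, 24.0, 9.0]), (105, [224.0, 153.0, 24.0, 14.0]), (120, [225.0, 149.0, 23.0, 18.0])]
wrist [([314.0, 232.0, 135.0, 74.0], 0.85)] [(0, [332.0, 213.0, 115.0, 112.0]), (30, [301.0, 233.0, 145.0, 91.0]), (60, [295.0, 249.0, 151.0, 105.0]), (90, [346.0, 249.0, 101.0, 183.0]), (105, [398.0, 249.0, 48.0, 223.0]), (120, [435.0, 249.0, 64.0, 254.0])]
eef [491.3 343.6  22.7] shift [ 1.5 -0.1 15.4] twist deg [-0.1  -0.18  0.04] in target [ 1.6 -0.1 15.4] t 36.825
[-0.94179186  1.13322579 -0.03570535  1.26500338  0.51774676  1.41888701
 -2.69449492]
```

```bash
python3 -m jog '{"claw":[0,0,0,0],"xyz":[[0.015,0,0.075],[0,0,0.075],[0,0,0],[0,0,0]],"twist":[[0,0,0],[0,0,0],[0,0,0],[0,0,0]]}'
python3 -m jog '{"claw":[0,0,0],"xyz":[[0,0.02,0.03],[0,0.02,0.03],[0,0,0]],"twist":[[0,0,0],[0,0,0],[0,0,0]]}'
python3 hs.py
```

```text
clock: 37.33
eef_pos: [493.9, 332.9, 11.8]
tool_rot: [2.357, -0.001, 0.106]
force: [0.0, -0.7, 0.2]
width: -0.0
gripper_force: 0.0
clock: 37.7
eef_pos: [494.7, 325.6, 10.6]
tool_rot: [2.357, -0.001, 0.106]
force: [0.1, 0.1, 0.2]
width: 0.0
gripper_force: 0.0
[-75.3  15.9  10.6]
top [] [(0, [184.0, 202.0, 10.0, 20.0]), (30, [178.0, 202.0, 7.0, 22.0]), (60, [164.0, 202.0, 20.0, 22.0]), (90, [155.0, 202.0, 30.0, 21.0]), (105, [153.0, 202.0, 32.0, 20.0]), (120, [153.0, 202.0, 32.0, 18.0])]
scene [] [(0, [240.0, 162.0, 10.0, 23.0]), (30, [234.0, 162.0, 14.0, 19.0]), (60, [227.0, 162.0, 21.0, 10.0]), (90, [224.0, 158.0, 24.0, 9.0]), (105, [224.0, 153.0, 24.0, 14.0]), (120, [225.0, 149.0, 23.0, 18.0])]
wrist [([330.0, 238.0, 135.0, 99.0], 0.64)] [(0, [327.0, 226.0, 130.0, 131.0]), (30, [291.0, 252.0, 167.0, 105.0]), (60, [280.0, 274.0, 177.0, 124.0]), (90, [339.0, 274.0, 119.0, 236.0]), (105, [404.0, 274.0, 54.0, 299.0]), (120, [443.0, 274.0, 102.0, 348.0])]
```

Nearly flat. Now I press horizontally (+x of the case, equal tool y and z) in small steps until force shows.

```bash
python3 -m jog '{"claw":[0,0,0],"xyz":[[0,0.015,0.015],[0,0.015,0.015],[0,0,0]],"twist":[[0,0,0],[0,0,0],[0,0,0]]}'
python3 -m jog '{"claw":[0,0],"xyz":[[0,0.015,0.015],[0,0,0]],"twist":[[0,0,0],[0,0,0]]}'
python3 -m jog '{"claw":[0,0],"xyz":[[0,0.012,0.012],[0,0,0]],"twist":[[0,0,0],[0,0,0]]}'
```

```text
clock: 38.38
eef_pos: [495.1, 321.6, 10.5]
tool_rot: [2.357, -0.001, 0.106]
force: [0.2, 0.5, -0.1]
width: -0.1
gripper_force: 0.1
clock: 38.62
eef_pos: [495.4, 319.5, 10.5]
tool_rot: [2.357, -0.001, 0.106]
force: [-0.3, -0.1, -0.2]
width: -0.1
gripper_force: 0.1
clock: 38.88
eef_pos: [495.5, 317.9, 10.5]
tool_rot: [2.357, -0.001, 0.106]
force: [-1.0, -0.3, -0.5]
width: 0.2
gripper_force: 0.2
```

```bash
python3 -m jog '{"claw":[0,0],"xyz":[[0,0.015,0.015],[0,0,0]],"twist":[[0,0,0],[0,0,0]]}'
python3 -m jog '{"claw":[0,0],"xyz":[[0,0.012,0.012],[0,0,0]],"twist":[[0,0,0],[0,0,0]]}'
python3 -m jog '{"claw":[0,0],"xyz":[[0,0.012,0.012],[0,0,0]],"twist":[[0,0,0],[0,0,0]]}'
python3 hs.py | grep -v scene
```

```text
clock: 39.12
eef_pos: [495.8, 315.7, 10.5]
tool_rot: [2.357, -0.001, 0.106]
force: [0.3, 0.6, -0.2]
width: -0.1
gripper_force: 0.2
clock: 39.38
eef_pos: [495.9, 314.0, 10.5]
tool_rot: [2.357, -0.001, 0.106]
force: [-0.4, 0.3, -0.2]
width: -0.2
gripper_force: 0.2
clock: 39.62
eef_pos: [496.0, 313.6, 10.4]
tool_rot: [2.36, -0.002, 0.107]
force: [0.1, 3.3, 1.4]
width: -0.1
gripper_force: 1.8
[-63.3  16.   10.4]
top [] [(0, [184.0, 202.0, 10.0, 20.0]), (30, [178.0, 202.0, 7.0, 22.0]), (60, [164.0, 202.0, 20.0, 22.0]), (90, [155.0, 202.0, 30.0, 21.0]), (105, [153.0, 202.0, 32.0, 20.0]), (120, [153.0, 202.0, 32.0, 18.0])]
wrist [([330.0, 240.0, 122.0, 97.0], 0.57)] [(0, [314.0, 231.0, 133.0, 142.0]), (30, [271.0, 261.0, 176.0, 113.0]), (60, [251.0, 286.0, 196.0, 133.0]), (90, [307.0, 286.0, 141.0, 267.0]), (105, [377.0, 286.0, 70.0, 345.0]), (120, [433.0, 286.0, 100.0, 408.0])]
```

Contact is starting; press a little more.

```bash
python3 -m jog '{"claw":[0,0],"xyz":[[0,0.012,0.012],[0,0,0]],"twist":[[0,0,0],[0,0,0]]}'
python3 -m jog '{"claw":[0,0],"xyz":[[0,0.01,0.01],[0,0,0]],"twist":[[0,0,0],[0,0,0]]}'
```

```text
clock: 40.17
eef_pos: [496.1, 313.3, 10.3]
tool_rot: [2.362, -0.002, 0.108]
force: [-1.5, 8.4, 2.5]
width: 0.1
gripper_force: 4.0
clock: 40.42
eef_pos: [496.1, 313.2, 10.2]
tool_rot: [2.364, -0.003, 0.109]
force: [-1.2, 10.7, 3.0]
width: 0.2
gripper_force: 5.1
```

```bash
python3 -m jog '{"claw":[0,0,0,0,0,0,0,0,0],"xyz":[[0,-0.1,-0.1],[0,-0.25,-0.25],[0,-0.35,-0.35],[0,0,-0.5],[0,0,-0.5],[0,0.2,-0.4],[0,0.2,-0.4],[0,0,0],[0,0,0]],"twist":[[0,0,0],[0,0,0],[0,0,0],[0,0,0],[0,0,0],[0,0,0],[0,0,0],[0,0,0],[0,0,0]]}'
python3 hs.py
python3 - <<'E'
from hs import *
im=cam('wrist')
def h2(h,r,y,o=1.5): h=np.radians(h);return [-76-r*np.sin(h)-o*np.cos(h),y,101-r*np.cos(h)+o*np.sin(h)]
for d in(0,5,10,20): print(d,'end corners',proj(im,W([h2(d,80,24),h2(d,80,-24),h2(d,0,24),h2(d,0,-24)])).round(0).tolist(),'staple',proj(im,W([-88,0,62])).round(0).tolist())
hsv=cv2.cvtColor(im['color'],cv2.COLOR_RGB2HSV);P=proj(im,W([h2(0,r,y) for r in(0,80) for y in(-30,30)]))
x0,y0=(P.min(0)-25).astype(int);x1,y1=(P.max(0)+20).astype(int);x0=max(x0,0);y0=max(y0,0)
print(x0,y0)
for r in range(y0,min(y1,400),3): print(r,''.join('#' if v[2]<55 else('w' if v[1]>70 and 8<v[0]<28 else('s' if v[2]<150 else'.')) for v in hsv[r,x0:x1:2].tolist()))
E
```

```text
clock: 41.55
eef_pos: [475.1, 505.0, 165.5]
tool_rot: [2.355, -0.001, 0.106]
force: [-0.1, -1.0, -0.6]
width: -0.1
gripper_force: 0.0
[-255.8   15.   165.5]
top [] [(0, [184.0, 202.0, 10.0, 20.0]), (30, [178.0, 202.0, 7.0, 22.0]), (60, [164.0, 202.0, 20.0, 22.0]), (90, [155.0, 202.0, 30.0, 21.0]), (105, [153.0, 202.0, 32.0, 20.0]), (120, [153.0, 202.0, 32.0, 18.0])]
scene [] [(0, [240.0, 162.0, 10.0, 23.0]), (30, [234.0, 162.0, 14.0, 19.0]), (60, [227.0, 162.0, 21.0, 10.0]), (90, [224.0, 158.0, 24.0, 9.0]), (105, [224.0, 153.0, 24.0, 14.0]), (120, [225.0, 149.0, 23.0, 18.0])]
wrist [([333.0, 166.0, 52.0, 43.0], 0.8), ([324.0, 110.0, 116.0, 150.0], 0.38)] [(0, [334.0, 163.0, 48.0, 43.0]), (30, [320.0, 168.0, 61.0, 39.0]), (60, [321.0, 171.0, 61.0, 41.0]), (90, [340.0, 171.0, 42.0, 52.0]), (105, [356.0, 171.0, 26.0, 56.0]), (120, [375.0, 171.0, 6.0, 59.0])]
[-256.2   15.1  165.5]
top [([182.0, 168.0, 67.0, 81.0], 0.54)] [(0, [184.0, 202.0, 10.0, 20.0]), (30, [178.0, 202.0, 7.0, 22.0]), (60, [164.0, 202.0, 20.0, 22.0]), (90, [155.0, 202.0, 30.0, 21.0]), (105, [153.0, 202.0, 32.0, 20.0])
[... 1936 characters left out ...]
ssssssssssssssss......ww
194 ..........swwwwssssssssssssssssssssssss......ww
197 ..........swwwwwsssssssssssssssssssssss...s..ww
200 ..........swwwwwwwwwwssssssssssssssssss......ww
203 ..........swwwwwwwwwwwwwwwwsssssssssss......www
206 ..........swwwwwwwwwwwwwwwwwwwwwwsssss....wwwww
209 ..........swwwwwwwwwwwwwwwwwwwwwwwwwwwwwwwwwwww
212 ..........swwwwwwwwwwwwwwwwwwwwwwwwwwwwwwwwwwww
215 ...........wwwwwwwwwwwwwwwwwwwwwwwwwwwwwwwwwwww
218 ..........swwwwwwwwwwwwwwwwwwwwwwwwwwwwwwwwwwww
221 ..........swwwwwwwwwwwwwwwwwwwwwwwwwwwwwwwwwwww
224 .........sswwwwwwwwwwwwwwwwwwwwwwwwwwwwwwwwwwww
227 ..........sssswwwwwwwwwwwwwwwwwwwwwwwwwwwwwwwww
230 ..........ssssssswwwwwwwwwwwwwwwwwwwwwwwwwwwwww
```

The strap's free end sits at px x≈334, matching the 0° prediction, so the hasp lies flat over the staple. Handing in.

```bash
python3 gap.py | head -1; python3 -c "
from cell import order
print(order.finish_job())"
```

```text
[-256.9   15.2  166.3] lum col229: [(160, 80), (161, 70), (162, 64), (163, 62), (164, 60), (165, 66), (166, 88), (167, 111), (168, 125), (169, 142), (170, 149), (171, 149), (172, 147), (173, 138), (174, 130), (175, 126), (176, 108), (177, 88), (178, 82), (179, 81)]
the job is handed in; nothing more can be done
None
```

The job is handed in: the cube cast lies flat on the case floor, the lid is shut, and the hasp is swung down flat over the staple. The other two casts and the pot were still in place when last seen; I did not check them again before handing in.

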